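Show the spare objective to the inspection camera

TASK

Slip the screwdriver's blade into the notch in the front of the lens case and lever the lid up with it (not with the fingers) until it leans back past upright, then lay the screwdriver down flat on the worktop. Take the longer of the two microscope objectives out of the case and hold it still in the air in front of the inspection camera: level, its narrow front end facing the camera's lens squarely and centred on the lens axis, 8 cm from the lens. Finish while still holding it there; leave the camera, the shorter objective and everything else where they are.

Things in the scene. Friction and masses are not known exactly. Their poses are not given: they have to be found in the camera images.
- case: grey lens case fixed to the worktop, 120 deep (x) x 180 wide (y) x 48 mm high without its lid, open-topped tray with 5 mm walls and floor. Origin: centre of its underside; x points from its notched front wall to its hinged back wall, z up. Two dark saddles 14-22 mm wide and 34 mm long, side by side at case y = +38 and -38 mm, case x = -5 mm, carry one objective each
- notch (a point): middle of the pry notch, on the outer face of the case's front wall, 41 mm above the worktop: an opening 32 mm wide, 14 mm high (from 34 mm above the worktop up to the lid's underside) through the 5 mm wall; axes as the case's. Behind it the space between the saddles is empty: 50 mm wide between the barrels, 100 mm deep
- hinge (a point): middle of the lid's hinge line, on the top edge of the case's back wall, 48 mm above the worktop; the hinge line runs along the case's y
- case_lid (a joint): the lid, a flat plate 120 x 180 x 8 mm flush with the case's outside on all sides, without a handle; 0 = shut, positive = front edge swings up and back, up to 2.1 rad; 1.57 = upright. Stiff hinge (0.10 N m): it stays where it is left; about 1.5 N upward at the front edge lifts it
- screwdriver: small screwdriver, 145 mm long, 60 g, red handle; lies flat on the worktop at the start. Origin on the worktop side of it, under the middle of its length; z up as it lies; its own x runs along it from blade to handle: handle 20 mm wide and 21 mm high from x = +9 to +72, blade 6 x 6 mm from x = +9 to its tip at x = -73; axis 11 mm above the origin
- long_objective: the longer microscope objective, steel, 62 mm long, about 120 g: 26 mm barrel 37 mm long, 20 mm brass-coloured thread 5 mm long at the rear, cone 12 mm and a 12 mm thick nose 8 mm long at the front. Lies level in one of the two saddles, axis 30 mm above the worktop, nose towards the hinge. Origin: on the axis at the middle of the barrel; x along the axis towards the nose (front face at x = +38.5 mm, rear end at -23.5 mm)
- long_objective_front (a point): centre of the front face of the longer objective's nose; axes as the objective's
- short_objective: the shorter objective, same shape and 26 mm barrel, 42 mm long (barrel 22 mm, front face at x = +26 mm, rear end at -16 mm), in the other saddle; leave it there. Origin and axes as of the longer one
- camera_lens (a point): centre of the front glass of the inspection camera, a small metal-grey head with black lens barrel (38 mm across, with a white light ring) that looks level from a post stand at the right of the work. The head is 46 mm wide, reaches 22 mm above and below the axis and 105 mm back; post 14 mm thick, 90 mm behind the glass, 262 mm high; base plate 110 x 90 x 12 mm. Axes: x along the lens axis away from the camera, z up. Its height differs from one start to another
- view_point (a point): point on the lens axis 80 mm in front of the glass, where the middle of the objective's front face belongs; axes as of the camera lens
- timer: white bench timer, 62 x 62 x 18 mm, bystander. Origin: centre of its underside
- forceps: steel forceps, 136 x 14 x 9 mm, bystander. Origin: centre of its underside, x along it
- petri_dish: open dish, 59 mm across, 13 mm high, bystander. Origin: centre of its underside
- felt_pen: felt pen, 134 x 14 x 12 mm, bystander. Origin: centre of its underside, x along it
- beaker_100: small glass beaker, 53 mm across, 70 mm high, bystander at the right. Origin: centre of its underside
- camera_stand: stand of the inspection camera, fixed to the worktop. Origin: on the worktop under the post; x points the way the camera looks

How it is judged:
On the way, in this order (a step that is already met when the one before it is completed fails the run):
1. the lid is lifted on the screwdriver (value of joint case_lid above 0.2 rad and contact force between screwdriver and case_lid above 0.1 N), for 0.1 s.
2. the lid leans back past upright (value of joint case_lid above 1.6 rad), for 0.2 s.
3. the screwdriver is laid down flat on the worktop (height (world z) of screwdriver below 0.025 m and angle between screwdriver's own x axis and vertical between 1.42 and 1.72 rad and contact force between the fingers and screwdriver below 0.05 N and linear speed of screwdriver below 0.02 m/s), for 0.2 s.
4. the longer objective is lifted clear of the case (height (world z) of long_objective above 0.08 m and contact force between the fingers and long_objective above 0.5 N), for 0.1 s.
At the end, for the whole second after the job is handed in: longer objective held still in the fingers only, front face within 15 mm of the view point, axis within 0.17 rad of the lens axis, nose to the camera; lid past 1.6 rad; screwdriver flat and still on the worktop, let go; shorter objective within 10 mm of its place (all of step 3 and distance between long_objective_front and view_point below 0.015 m and angle between the x axis of long_objective and the x axis of view_point, either way round below 0.17 rad and x of long_objective in the frame of view_point above 0.015 m and contact force between the fingers and long_objective above 0.5 N and height (world z) of long_objective above 0.12 m and linear speed of long_objective below 0.02 m/s and angular speed of long_objective below 0.2 rad/s and contact force between long_objective and camera_stand below 0.05 N and contact force between long_objective and case below 0.05 N and value of joint case_lid above 1.6 rad and distance of short_objective from where it was at the start of the episode below 0.01 m); the arm keeps its last pose, push and grip.
It fails at once if the fingers raise the lid (they press on it while it is not yet well up) (contact force between the fingers and case_lid above 1.5 N and value of joint case_lid below 1.2 rad).
It fails at once if the screwdriver is dropped or thrown (linear speed of screwdriver above 0.8 m/s and contact force between the fingers and screwdriver below 0.05 N).
It fails at once if the camera is pushed out of place (distance of camera_lens from where it was at the start of the episode above 0.01 m).
It fails at once if the shorter objective is taken out or dislodged (distance of short_objective from where it was at the start of the episode above 0.015 m).
It fails at once if a bystander is pushed away by more than 30 mm (distance of any of timer, forceps, petri_dish, felt_pen, beaker_100 from where it was at the start of the episode above 0.03 m).
It also fails if it takes over 64 s, if anything falls off the work surface, if the arm or the gripper's body presses on something with over 40 N, if the wrist force passes 120 N, or if a joint passes its speed limit or range.

ROBOT

A 6-joint arm with a two-finger parallel gripper is mounted at the origin on a cart in front of the work surface, level with it; the furniture and walls round the work are solid. World frame = base frame: x ahead of the robot, y to its left, z up, the work surface at z = 0. Lengths are in m, angles in rad, forces in N, time in s.
With the tool pointing down it reaches from about 0.3 to 0.775 m from the base axis. Payload 14.6 kg.
Tool frame: the origin (TCP) lies at the very end of the fingers, on their centre line; the grasp point (between the pads) lies 19 mm behind it (ctrl.hold_point_z is the distance from the TCP to the grasp point, in m); x points along the fingers, y is the direction in which the jaws open and shut, and the axes are right-handed (so a half turn about x gives the same grasp; the last joint's range is limited). The gripper opens to 94 mm and grips with 3 to 60 N. Pads are 16 mm wide; open, the fingers measure 119 mm over their backs; the gripper's body (75 mm by 177 mm) begins 78 mm behind the grasp point.
Start: joints at [-1.301, 0.3, 1.521, -0, 1.321, -0.067], TCP at [0.182, -0.519, 0.205] pointing down, gripper open.
Joint ranges: [-3.03, 3.03], [-0.79, 2.21], [0.23, 2.52], [-1.04, 4.18], [0, 3.07], [-2.55, 2.55]. Speed limits (rad/s): [2.22, 2.22, 2.57, 3.14, 3.14, 3.14].

INTERFACE

Orientations are given as [roll, pitch, yaw] about the fixed x, y, z axes, in that order (R = Rz(yaw) Ry(pitch) Rx(roll)).
In Python, from station import get_obs, camera, ticket, ctrl gives the robot as it stands.
- The arm moves only by the tool step_arm, never from a script. Its argument "motion" is a list that holds one entry, the list of rows, each a list of 6 numbers: the shift along the tool's x, y, z in m, then the turn, a rotation vector about the tool's x, y, z in degrees. A call has 1 to 12 rows; each row shifts and turns the commanded pose from where the row before left it, along the tool's axes as they then stand; what a row does not reach is not made up. A row lasts 1/8 s, in which the tool goes at most 62.5 mm and 10.7 degrees, less where a joint would pass 70% of its speed; a pose out of reach is approached as far as the arm can. A call is refused whole if a number of a shift passes 0.0625 or a number of a turn 10.7, either way. A call with a gripper value outside its range is refused whole. "fingers" is the finger opening in m, from 0 to 0.094, set as the call begins (left out, the last holds). The fingers move at their own pace and stop on an object; "squeeze" is the grip in N (left out, the last holds). Time passes only in rows, so rows that do not move let the fingers close. It gives the time, the measured TCP pose, the force and the opening at its end, in the units of the state.
- get_obs(): the state, without advancing time (a new reading comes with each control period).
- camera(name): name is "scene" or "top" or "wrist"; returns a dict with "pixels" (384x512x3 uint8, red, green, blue), "fx", "fy", "cx", "cy" (pixels), "extrinsics" (4x4, takes a point from world to camera coordinates); the wrist camera has in their place "T_tool_cam" (4x4, takes a point from camera to tool coordinates, whose origin is the TCP and whose axes are the tool frame's). Camera axes: x right, y up, looking along -z (the intrinsics and any distortion apply to the point x, -y, -z); pixel columns grow to the right and rows downward; lengths in m; the calibration is good to about 2 mm. The wrist camera is an equidistant fisheye: a pixel r from the principal point sees the ray r / f radians off the axis. A picture is of the moment at which its call begins: read the wrist's pose just before it. There is no depth.
- ticket.hand_in(): hands the job in, once; it reports no verdict.
The state is a dict: "time_s": time; "qpos": joint angles; "joint_vel": joint speeds; "tau": joint torques, N m; "ee_pos": TCP position; "eef_rot": TCP orientation; "force": force on the tool from outside, world axes, zero at the start; "moment": the same for the moment, N m; "grip_width": finger opening in m.
Only numpy, scipy, OpenCV 4.12 (cv2) and the standard library are available. Lean on these libraries where they do the work, as an engineer would, in place of code of your own. Each camera call takes 0.05 s, during which the arm holds its last target.

## Working session

There is one attempt and no reset: what is moved stays moved. The work goes in short steps, Python scripts to look and compute and a tool call to move; the robot and the scene stay as the last step left them, time stands still between calls to the robot, and variables do not carry over. Pictures are saved under pics/ and viewed, and the job is handed in when it is done.

Besides the shell and the picture viewer there is one more tool, called after "Emit:" as name(argument=value, ...), one argument or row to a line, values as JSON. step_arm: Moves the arm, as the interface text tells. Its arguments: {"type":"object","properties":{"motion":{"type":"array","items":{"type":"array","items":{"type":"array","items":{"type":"number"}}}},"fingers":{"type":"number"},"squeeze":{"type":"number"}},"required":["motion"]}

```bash
ls -la; mkdir -p pics; python3 - <<'E'
from station import get_obs, camera, ticket, ctrl
import cv2, numpy as np
o=get_obs()
for k,v in o.items(): print(k,np.round(v,4))
print(ctrl.hold_point_z, [a for a in dir(ctrl) if a[0]!='_'])
for n in ['scene','top','wrist']:
    c=camera(n); cv2.imwrite(f'pics/{n}0.png',c['pixels'][:,:,::-1])
    print(n,{k:np.round(v,4).tolist() for k,v in c.items() if k!='pixels'})
E
```

```text
total 12
drwxr-xr-x  3 agent agent 4096 Dec  6 19:27 .
drwxr-xr-x 23 root  root  4096 Dec  6 19:27 ..
drwxr-xr-x  2 agent agent 4096 Dec  6 19:27 pics
time_s 0.0
qpos [-1.3006  0.3004  1.5216  0.      1.3207 -0.0666]
joint_vel [ 0.0005 -0.0012  0.0014  0.0009 -0.0015  0.0002]
tau [-1.00000e-03 -5.31805e+01 -3.52732e+01  7.08000e-02  2.44000e-02
 -1.00000e-04]
ee_pos [ 0.1817 -0.5188  0.2049]
eef_rot [-1.6474  1.5696  1.8309]
force [ 0.8347 -0.3782 -0.5285]
moment [-0.013   0.032  -0.0062]
grip_width 0.0938
0.0188 ['MotionError', 'hold_point_z']
scene {'fx': 426.747, 'fy': 426.747, 'cx': 252.9077, 'cy': 194.1572, 'extrinsics': [[-0.4816, -0.8764, 0.007, 0.2503], [0.4315, -0.2302, 0.8723, -0.3247], [-0.7628, 0.4231, 0.489, -1.0091], [0.0, 0.0, 0.0, 1.0]]}
top {'fx': 430.8038, 'fy': 430.8038, 'cx': 261.9227, 'cy': 189.6905, 'extrinsics': [[-0.0264, -0.9996, 0.0023, 0.028], [0.9983, -0.0262, 0.0511, -0.515], [-0.0511, 0.0037, 0.9987, -1.1857], [0.0, 0.0, 0.0, 1.0]]}
wrist {'fx': 297.3186, 'fy': 297.3186, 'cx': 255.9832, 'cy': 193.6266, 'T_tool_cam': [[0.0001, 0.2908, -0.9568, -0.1793], [1.0, -0.0008, -0.0001, -0.0002], [-0.0008, -0.9568, -0.2908, -0.0846], [0.0, 0.0, 0.0, 1.0]]}
```

```bash
python3 - <<'E'
import cv2
for n in ['scene','top']:
    im=cv2.imread(f'pics/{n}0.png'); cv2.imwrite(f'pics/{n}0b.png',cv2.resize(im,(768,576),interpolation=cv2.INTER_CUBIC))
E
```

```text
(no output)
```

View pics/scene0b.png

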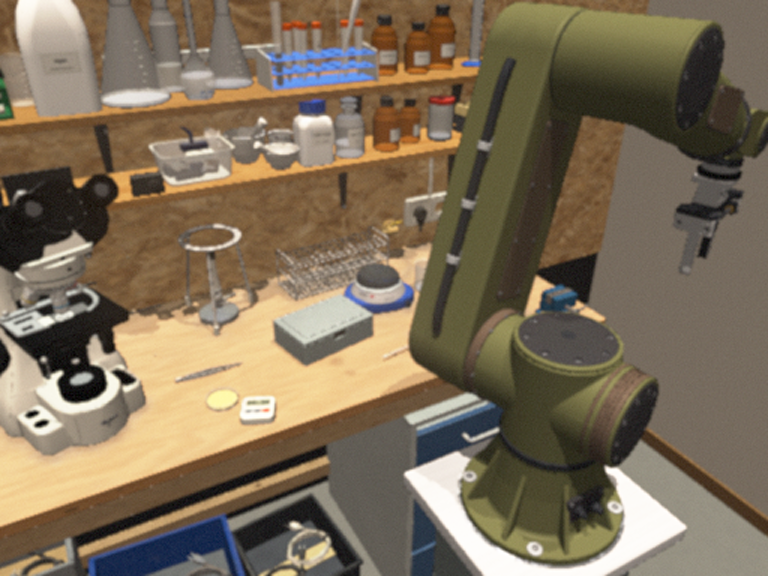

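View pics/top0b.png

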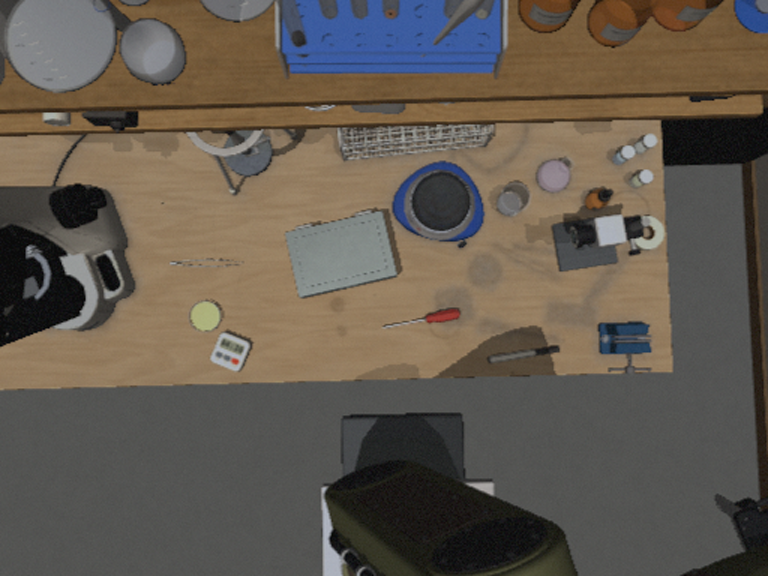

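View pics/wrist0.png

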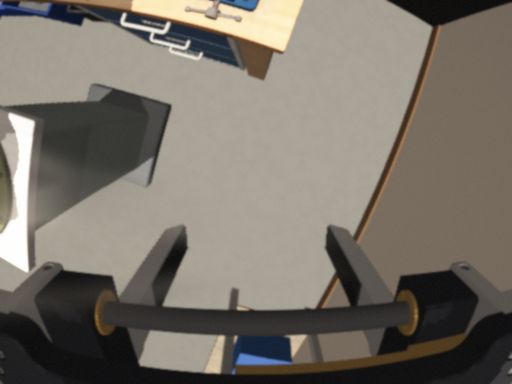

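```bash
cat > h.py <<'E'
import cv2, numpy as np
from station import get_obs, camera
from scipy.spatial.transform import Rotation as R
def snap(n,name,crop=None,s=1):
    o=get_obs(); c=camera(n); im=c['pixels'][:,:,::-1].copy()
    cv2.imwrite(f'pics/{name}_raw.png',im)
    show(name,crop,s); np.savez(f'pics/{name}.npz',p=o['ee_pos'],r=o['eef_rot'],**{k:v for k,v in c.items() if k!='pixels'})
def show(name,crop=None,s=1,out=None):
    im=cv2.imread(f'pics/{name}_raw.png')
    if crop: x0,y0,x1,y1=crop; im=im[y0:y1,x0:x1]
    cv2.imwrite(f'pics/{out or name}.png',cv2.resize(im,None,fx=s,fy=s,interpolation=cv2.INTER_CUBIC))
def ray(name,u,v):
    "origin, dir in world"
    d=np.load(f'pics/{name}.npz')
    if 'extrinsics' in d:
        E=d['extrinsics']; dc=np.array([(u-d['cx'])/d['fx'],-(v-d['cy'])/d['fy'],-1.])
        Rm=E[:3,:3]; return -Rm.T@E[:3,3], Rm.T@dc/np.linalg.norm(dc)
    x=(u-d['cx'])/d['fx'];y=(v-d['cy'])/d['fy'];r=np.hypot(x,y)
    s=np.sin(r)/r if r>0 else 1
    dc=np.array([x*s,-y*s,-np.cos(r)])
    Rt=R.from_euler('xyz',d['r']).as_matrix(); T=d['T_tool_cam']
    return d['p']+Rt@T[:3,3], Rt@T[:3,:3]@dc
def proj(name,P):
    d=np.load(f'pics/{name}.npz'); P=np.asarray(P,float)
    if 'extrinsics' in d:
        q=d['extrinsics'][:3,:3]@P+d['extrinsics'][:3,3]
        return np.array([d['cx']+d['fx']*q[0]/-q[2], d['cy']-d['fy']*q[1]/-q[2]])
    Rt=R.from_euler('xyz',d['r']).as_matrix(); T=d['T_tool_cam']
    q=T[:3,:3].T@(Rt.T@(P-d['p'])-T[:3,3]); r=np.arctan2(np.hypot(q[0],q[1]),-q[2]); h=np.hypot(q[0],q[1])
    return np.array([d['cx']+d['fx']*r*q[0]/h, d['cy']-d['fy']*r*q[1]/h])
def onz(name,u,v,z):
    o,d=ray(name,u,v); return o+d*(z-o[2])/d[2]
def tri(*obs):
    A=np.zeros((3,3));b=np.zeros(3)
    for n,u,v in obs:
        o,d=ray(n,u,v); M=np.eye(3)-np.outer(d,d); A+=M;b+=M@o
    p=np.linalg.solve(A,b)
    return p,[np.round(proj(n,p)-[u,v],1) for n,u,v in obs]
def ann(name,pts,out,crop=None,s=1):
    im=cv2.imread(f'pics/{name}_raw.png')
    x0,y0,x1,y1=crop or (0,0,512,384)
    im=cv2.resize(im[y0:y1,x0:x1],None,fx=s,fy=s,interpolation=cv2.INTER_CUBIC)
    for p in pts:
        u,v=proj(name,p); cv2.circle(im,(int((u-x0+.5)*s),int((v-y0+.5)*s)),3,(255,0,255),1)
    cv2.imwrite(f'pics/{out}.png',im)
E
python3 - <<'E'
from h import *
snap('top','t1',(180,130,340,230),5)
show('t1',(350,90,450,190),6,'t1b')
snap('scene','s1')
E
```

```text
(no output)
```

View pics/t1.png

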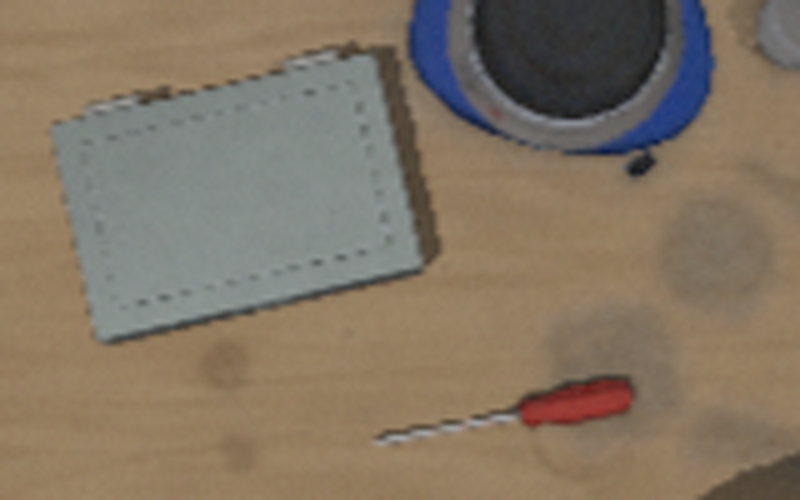

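View pics/t1b.png

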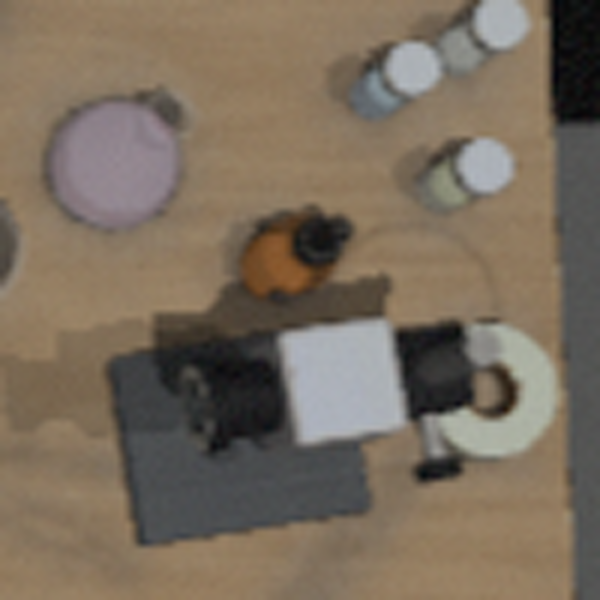

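```bash
python3 - <<'E'
from h import *
def c(u,v,s=5,x0=180,y0=130): return ((u+.5)/s-.5+x0,(v+.5)/s-.5+y0)
K=[onz('t1',*c(*p),.056) for p in [(52,128),(375,55),(425,267),(100,340)]]
for k in K: print(np.round(k,4))
ctr=sum(K)/4; xa=(K[0]+K[1]-K[2]-K[3]); ya=K[0]+K[3]-K[1]-K[2]
print('ctr',ctr,'yaw',np.arctan2(xa[1],xa[0]),np.arctan2(-ya[0],ya[1]), np.linalg.norm(xa)/2,np.linalg.norm(ya)/2)
a=onz('t1',*c(375,440),.011);b=onz('t1',*c(633,393),.015)
print('sd tip',a,'end',b,np.linalg.norm(a-b),np.arctan2(*(b-a)[1::-1]))
for p in [(107,355),(140,545),(368,510)]: print('base',onz('t1',*c(*p,6,350,90),.012))
for z in [.15,.2,.25]: print('lens L',onz('t1',*c(180,405,6,350,90),z),'box',onz('t1',*c(345,382,6,350,90),z+.02))
E
```

```text
[0.6114 0.2058 0.056 ]
[0.6465 0.0309 0.056 ]
[0.5312 0.007  0.056 ]
[0.4965 0.1821 0.056 ]
ctr [0.57139652 0.10645486 0.056     ] yaw 0.20384193614588936 0.19652397672379862 0.11754739121881944 0.1784804871751504
sd tip [0.4385752  0.03685244 0.011     ] end [ 0.46085816 -0.10690174  0.015     ] 0.14552592468818515 -1.4170128462062572
base [ 0.62262693 -0.28390213  0.012     ]
base [ 0.53338437 -0.2957953   0.012     ]
base [ 0.54692256 -0.40258968  0.012     ]
lens L [ 0.58171901 -0.27835853  0.15      ] box [ 0.58693296 -0.33999163  0.17      ]
lens L [ 0.57571316 -0.26434325  0.2       ] box [ 0.58056108 -0.3227449   0.22      ]
lens L [ 0.5697073  -0.25032797  0.25      ] box [ 0.57418919 -0.30549817  0.27      ]
```

View pics/s1.png

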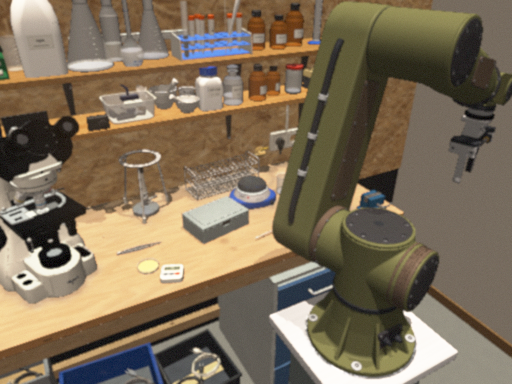

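```bash
python3 - <<'E'
from h import *
o=get_obs()
print(R.from_euler('xyz',o['eef_rot']).as_matrix().round(3))
E
```

```text
[[-0.     0.33  -0.944]
 [ 0.    -0.944 -0.33 ]
 [-1.    -0.001 -0.   ]]
```

```bash
cat > plan.py <<'E'
from h import *
def Rdown(psi,tilt=0):
    c,s=np.cos(psi),np.sin(psi)
    return np.array([[0,c,s],[0,s,-c],[-1,0,0]])
def plan(waypts,start=None,verbose=True,dp=4):
    "waypts: list of (pos,Rm,nrows); prints rows"
    if start is None:
        o=get_obs(); p=np.array(o['ee_pos']); Rm=R.from_euler('xyz',o['eef_rot'])
    else: p,Rm=start[0],R.from_matrix(start[1])
    rows=[]
    for tp,tR,n in waypts:
        tR=R.from_matrix(tR); p0=p.copy(); R0=Rm; rv=(R0.inv()*tR).as_rotvec()
        for i in range(n):
            tpi=p0+(np.array(tp)-p0)*(i+1)/n; tRi=R0*R.from_rotvec(rv*(i+1)/n)
            d=np.round(Rm.inv().apply(tpi-p),dp); w=np.round(np.degrees((Rm.inv()*tRi).as_rotvec()),2)
            rows.append(list(d)+list(w)); p=p+Rm.apply(d); Rm=Rm*R.from_rotvec(np.radians(w))
    print('['+', '.join('['+', '.join(f'{float(x)+0:g}' for x in r)+']' for r in rows)+']')
    return p,Rm.as_matrix()
def psi():
    M=R.from_euler('xyz',get_obs()['eef_rot']).as_matrix(); return np.arctan2(M[1,1],M[0,1])
E
python3 - <<'E'
from plan import *
plan([([0.453,-0.055,0.2],Rdown(0.154),12)])
E
```

```text
[[0.0004, -0.029, -0.0341, -6.63, 0, 0], [0.0005, -0.0249, -0.0373, -6.62, 0, 0], [0.0004, -0.0204, -0.0398, -6.63, -0.01, 0], [0.0005, -0.0157, -0.042, -6.63, 0, 0.01], [0.0004, -0.0108, -0.0435, -6.63, 0, 0], [0.0005, -0.0056, -0.0444, -6.62, 0, 0], [0.0004, -0.0005, -0.0448, -6.63, 0, 0], [0.0005, 0.0046, -0.0445, -6.63, -0.01, 0], [0.0004, 0.0098, -0.0437, -6.63, 0, 0.01], [0.0004, 0.0148, -0.0423, -6.62, 0, 0], [0.0005, 0.0196, -0.0403, -6.63, 0, 0], [0.0004, 0.024, -0.0378, -6.63, 0, 0]]
```

Emit:
step_arm(
  motion=[
    [[0.0004,-0.029,-0.034,-6.63,0,0],[0.0004,-0.025,-0.0373,-6.63,0,0],[0.0004,-0.0204,-0.04,-6.63,0,0],[0.0004,-0.0157,-0.042,-6.63,0,0],[0.0004,-0.011,-0.0435,-6.63,0,0],[0.0005,-0.0056,-0.0444,-6.63,0,0],[0.0004,-0.0005,-0.0448,-6.63,0,0],[0.0005,0.0046,-0.0445,-6.63,0,0],[0.0004,0.01,-0.0437,-6.63,0,0],[0.0004,0.015,-0.0423,-6.63,0,0],[0.0005,0.0196,-0.0403,-6.63,0,0],[0.0004,0.024,-0.0378,-6.63,0,0]],
  ],
  fingers=0.05,
)

```text
time_s: 1.75
ee_pos: [0.4537, -0.0534, 0.2004]
eef_rot: [1.139, 1.571, -0.273]
force: [0.2, -0.5, 0.3]
grip_width: 0.0498
```

```bash
python3 - <<'E'
from plan import *
snap('wrist','w2',s=1.5)
snap('scene','s2',s=1.5)
o=get_obs();print(o['time_s'],o['ee_pos'],psi())
E
```

```text
1.85 [ 0.45417918 -0.05212086  0.20014342] 0.16088960751910636
```

View pics/w2.png

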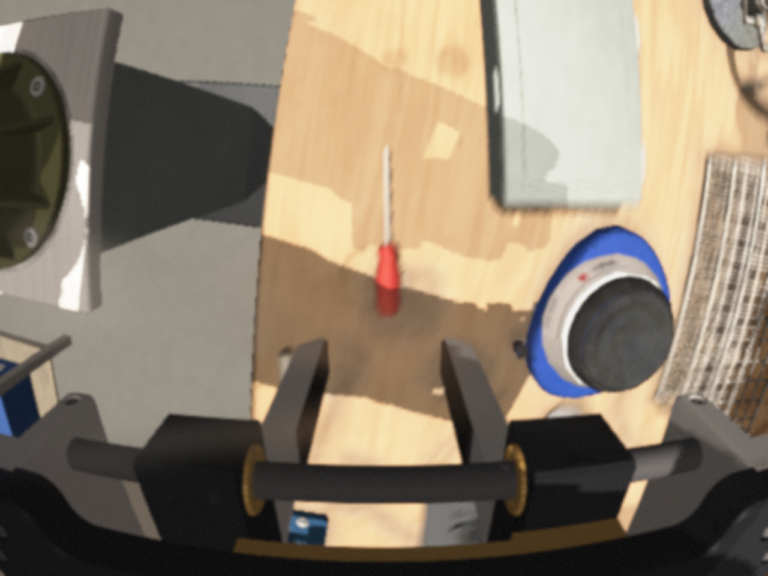

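View pics/s2.png

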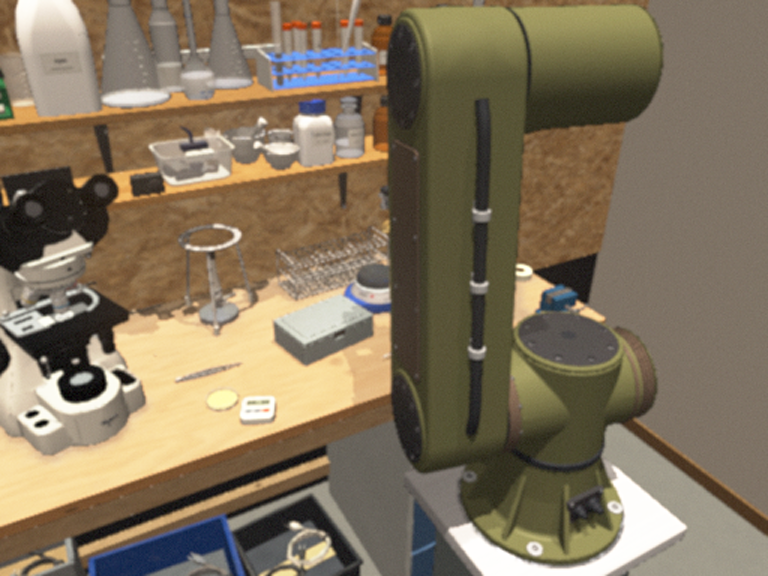

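```bash
python3 - <<'E'
from plan import *
f=lambda u,v:((u+.5)/1.5-.5,(v+.5)/1.5-.5)
tip=onz('w2',*f(387,146),.013);end=onz('w2',*f(388,315),.011);nk=onz('w2',*f(388,245),.012)
print(tip,end,nk,np.linalg.norm(end-tip),np.arctan2(*(tip-end)[1::-1]))
for p in [(497,192),(641,204)]: print(onz('w2',*f(*p),.056))
print('notch',onz('w2',*f(494,97),.041))
E
```

```text
[0.4400146  0.04183558 0.013     ] [ 0.46409623 -0.10128264  0.011     ] [ 0.45400588 -0.03944309  0.012     ] 0.14514389529926286 1.7374986970253952
[0.52513662 0.02191138 0.056     ]
[0.64948767 0.03953426 0.056     ]
notch [0.51365684 0.0938218  0.041     ]
```

```bash
python3 - <<'E'
from plan import *
snap('wrist','w3',(230,80,430,230),4)
o=get_obs();print(o['time_s'],o['ee_pos'],psi())
snap('top','t3',(180,120,340,240),5)
E
```

```text
1.9 [ 0.45345093 -0.05355442  0.2000875 ] 0.15742128124989382
```

View pics/w3.png

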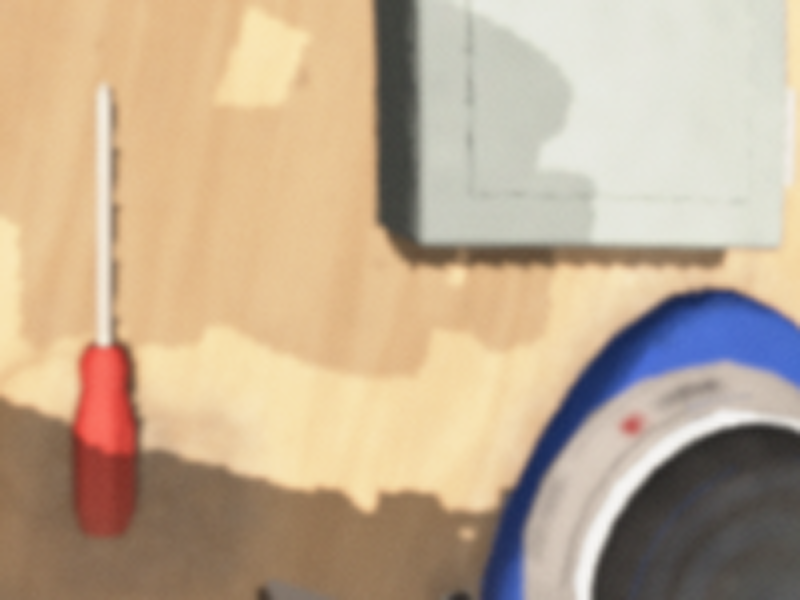

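View pics/t3.png

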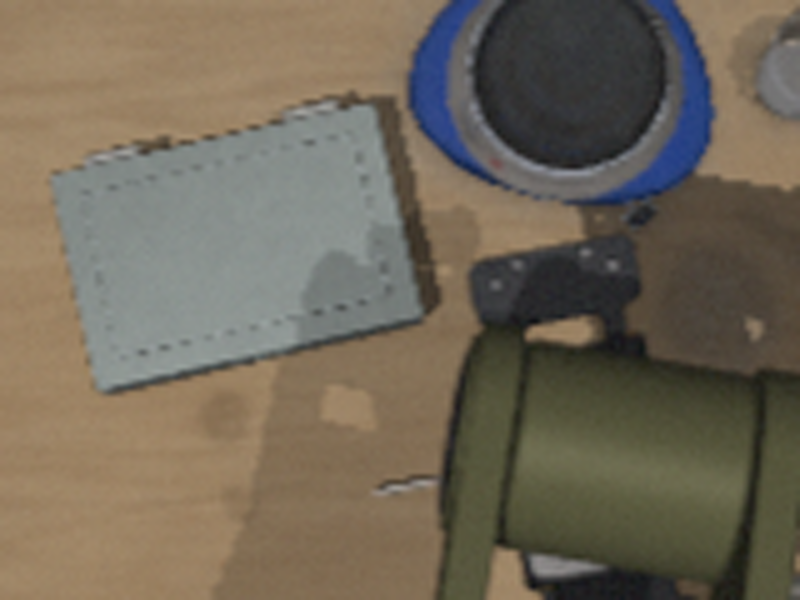

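```bash
python3 - <<'E'
from plan import *
f=lambda u,v:((u+.5)/4-.5+230,(v+.5)/4-.5+80)
tip=onz('w3',*f(104,85),.011);end=onz('w3',*f(103,536),.011);nk=onz('w3',*f(104,345),.015)
print(tip,end,nk,np.linalg.norm(end-tip),np.arctan2(*(tip-end)[1::-1]))
for p in [(418,244),(781,246)]: print(onz('w3',*f(*p),.056))
print(onz('w3',*f(381,224),0))
print(onz('w3',*f(418,50),.056))
E
```

```text
[0.43827502 0.03824656 0.011     ] [ 0.46139044 -0.10572683  0.011     ] [ 0.45127093 -0.04144652  0.015     ] 0.1458172091571413 1.7299910959953049
[0.53156722 0.01004091 0.056     ]
[0.64782621 0.03424077 0.056     ]
[0.5337458  0.01035108 0.        ]
[0.52116376 0.06316882 0.056     ]
```

```bash
python3 - <<'E'
from plan import *
plan([([0.454,-0.061,0.04],Rdown(0.157),4),([0.454,-0.061,0.003],Rdown(0.157),2)])
E
```

```text
[[0.04, 0, 0.0016, -0.03, 0, 0.01], [0.0401, 0, 0.0017, -0.02, 0, 0], [0.04, 0, 0.0016, -0.03, 0, 0.01], [0.0401, 0, 0.0017, -0.03, 0, 0.01], [0.0185, 0, 0, 0, 0, 0], [0.0185, 0, 0, 0, 0, 0]]
```

Emit:
step_arm(
  motion=[
    [[0.04,0,0.0017,0,0,0],[0.04,0,0.0017,0,0,0],[0.04,0,0.0017,0,0,0],[0.04,0,0.0017,0,0,0],[0.0185,0,0,0,0,0],[0.0185,0,0,0,0,0],[0,0,0,0,0,0]],
  ],
)

```text
time_s: 2.82
ee_pos: [0.4532, -0.0624, 0.0027]
eef_rot: [-1.898, 1.569, 2.967]
force: [0.1, -0.2, 0.4]
grip_width: 0.0499
```

Emit:
step_arm(
  motion=[
    [[0,0,0,0,0,0],[0,0,0,0,0,0],[0,0,0,0,0,0],[0,0,0,0,0,0],[0,0,0,0,0,0]],
  ],
  fingers=0.0,
  squeeze=60,
)

```text
time_s: 3.45
ee_pos: [0.4545, -0.0616, 0.0038]
eef_rot: [1.1, 1.57, -0.316]
force: [-1.4, 0.1, 7.0]
grip_width: 0.0203
```

```bash
python3 - <<'E'
from plan import *
snap('wrist','w4',s=1.5)
o=get_obs();print(o['time_s'],o['ee_pos'],psi(),o['force'],o['grip_width'])
E
```

```text
3.5 [ 0.45445424 -0.06160432  0.00379092] 0.15463865257818607 [-1.04545444 -0.56613335  6.15687763] 0.02080162198714457
```

View pics/w4.png

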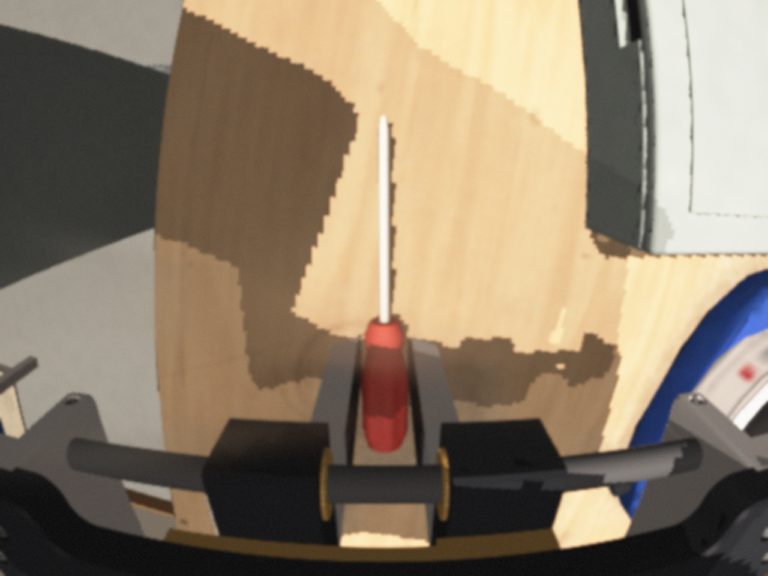

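```bash
python3 - <<'E'
from plan import *
s=plan([([0.4545,-0.0616,0.09],Rdown(0.155),3),([0.395,0.072,0.09],Rdown(-1.37),9)])
plan([([0.395,0.072,0.034],Rdown(-1.37),4)],start=s)
E
```

```text
[[-0.0287, 0, 0, -0.01, 0.01, -0.01], [-0.0288, 0.0001, 0, 0, 0, -0.01], [-0.0287, 0, 0, -0.01, 0.01, -0.01], [0, -0.0042, -0.0157, 9.71, 0, 0], [0, -0.0069, -0.0147, 9.71, 0, 0], [0, -0.0092, -0.0134, 9.71, 0, 0], [0, -0.0113, -0.0116, 9.7, 0, 0], [0, -0.0132, -0.0096, 9.71, 0, 0], [0, -0.0145, -0.0072, 9.71, 0, 0], [0, -0.0156, -0.0046, 9.71, 0, 0], [0, -0.0161, -0.002, 9.71, 0, 0], [0, -0.0163, 0.0008, 9.71, 0, 0]]
[[0.014, 0, 0, 0, 0, 0], [0.014, 0, 0, 0, 0, 0], [0.014, 0, 0, 0, 0, 0], [0.014, 0, 0, 0, 0, 0]]
```

Emit:
step_arm(
  motion=[
    [[-0.0287,0,0,0,0,0],[-0.0287,0,0,0,0,0],[-0.0287,0,0,0,0,0],[0,-0.0042,-0.0157,9.71,0,0],[0,-0.0069,-0.0147,9.71,0,0],[0,-0.0092,-0.0134,9.71,0,0],[0,-0.0113,-0.0116,9.71,0,0],[0,-0.0132,-0.0096,9.71,0,0],[0,-0.0145,-0.0072,9.71,0,0],[0,-0.0156,-0.0046,9.71,0,0],[0,-0.0161,-0.002,9.71,0,0],[0,-0.0163,0.0008,9.71,0,0]],
  ],
)

```text
time_s: 5.0
ee_pos: [0.3944, 0.0726, 0.0894]
eef_rot: [-0.392, 1.571, 2.944]
force: [-1.0, -0.1, -0.0]
grip_width: 0.0207
```

Emit:
step_arm(
  motion=[
    [[0.014,0,0,0,0,0],[0.014,0,0,0,0,0],[0.014,0,0,0,0,0],[0.014,0,0,0,0,0],[0,0,0,0,0,0],[0,0,0,0,0,0]],
  ],
)

```text
time_s: 5.75
ee_pos: [0.3949, 0.0721, 0.0336]
eef_rot: [2.966, 1.571, 0.025]
force: [0.2, -0.3, 0.1]
grip_width: 0.0203
```

```bash
python3 - <<'E'
from plan import *
snap('wrist','w5',s=1.5)
show('w5',(180,0,340,120),5,'w5b')
snap('scene','s5',(150,160,290,265),5)
o=get_obs();print(o['time_s'],o['ee_pos'],psi(),o['force'],o['grip_width'])
E
```

```text
5.85 [0.39507388 0.07211762 0.03385415] -1.3704999984661363 [-0.12961474  0.47099033 -0.82580216] 0.020440944276531318
```

View pics/w5.png

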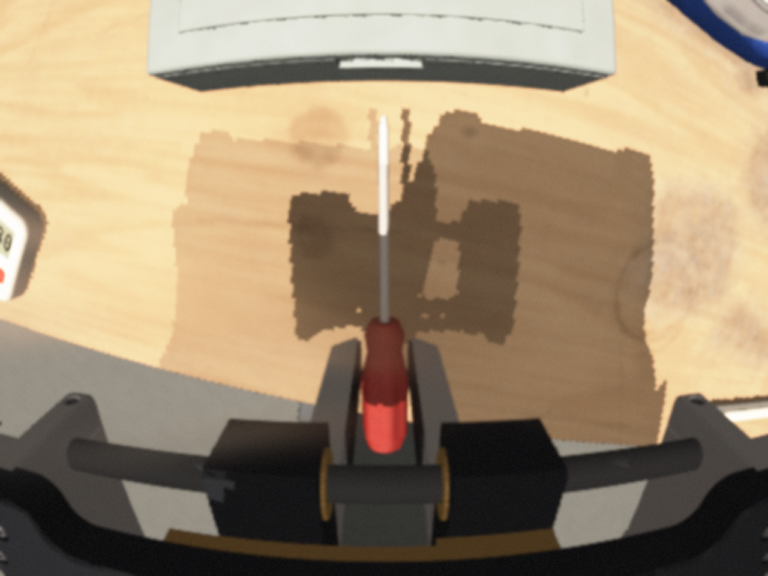

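View pics/w5b.png

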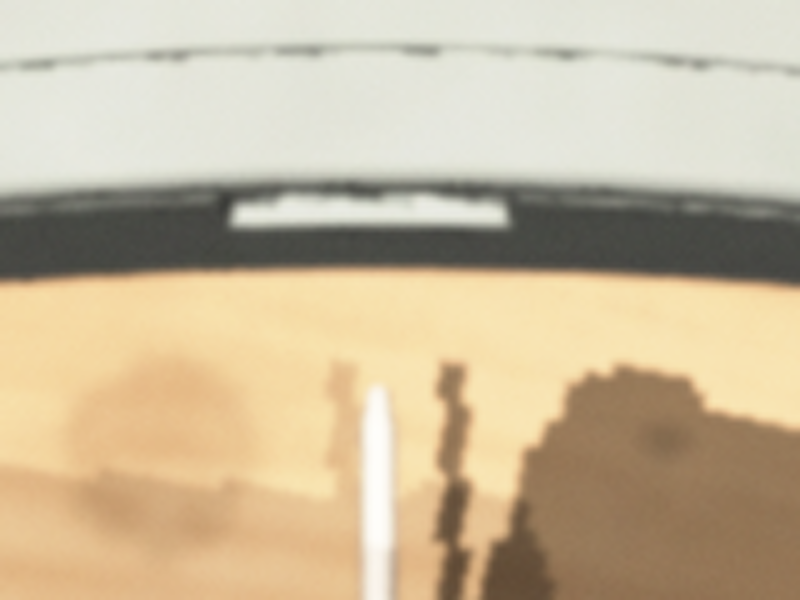

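View pics/s5.png

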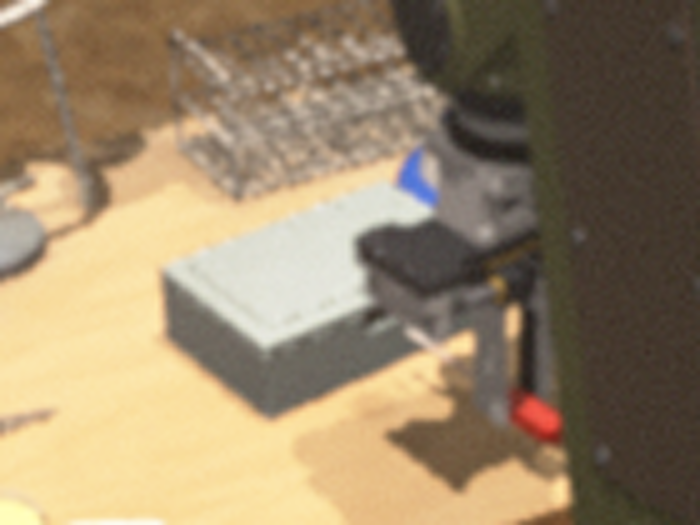

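```bash
python3 - <<'E'
from plan import *
from scipy.optimize import brentq
def tipz(name,u,v,L):
    o,d=ray(name,u,v); p=np.load(f'pics/{name}.npz')['p']
    g=lambda t: np.linalg.norm((o+d*t-p)[:2])-L
    t=brentq(g,.15,.35); return o+d*t-p
for L in (.098,.1,.102):
    print(L,tipz('w4',(384.5)/1.5-.5,(117.5)/1.5-.5,L),tipz('w5',377.5/5-.5+180,386.5/5-.5,L))
print(onz('w4',(384.5)/1.5-.5,(117.5)/1.5-.5,.012)-np.load('pics/w4.npz')['p'])
P=lambda u,v:((u+.5)/5-.5+180,(v+.5)/5-.5)
print('notch bottom edge ends',onz('w5',*P(232,228),.034),onz('w5',*P(508,228),.034))
print('wall/table line',onz('w5',*P(370,266),0), 'lid top edge',onz('w5',*P(370,182),.056))
E
```

```text
Traceback (most recent call last):
ValueError: f(a) and f(b) must have different signs
```

```bash
python3 - <<'E'
from plan import *
P=lambda u,v:((u+.5)/5-.5+180,(v+.5)/5-.5)
for z in (.031,.036,.041,.046):
  t=onz('w5',*P(377,386),z); p=np.load('pics/w5.npz')['p']; print(z,t,np.linalg.norm((t-p)[:2]))
t=onz('w4',(384.5)/1.5-.5,(117.5)/1.5-.5,.012);p=np.load('pics/w4.npz')['p'];print(t,np.linalg.norm((t-p)[:2]))
print('notch bottom edge ends',onz('w5',*P(232,228),.034),onz('w5',*P(508,228),.034))
print('wall/table line',onz('w5',*P(370,266),0), 'lid top edge',onz('w5',*P(370,182),.056))
o,d=ray('w5',*P(370,266));print(o,d)
E
```

```text
0.031 [0.49513934 0.09318355 0.031     ] 0.10241165810871856
0.036 [0.49466058 0.09306982 0.036     ] 0.1019197309737754
0.041 [0.49418181 0.09295609 0.041     ] 0.10142780539120874
0.046 [0.49370305 0.09284235 0.046     ] 0.10093588138371573
[0.43821987 0.03851224 0.012     ] 0.10140939792278114
notch bottom edge ends [0.51080288 0.11386866 0.034     ] [0.51723508 0.0818875  0.034     ]
wall/table line [0.5150891  0.09835264 0.        ] lid top edge [0.51433265 0.09775763 0.056     ]
[0.47772197 0.08904594 0.2128995 ] [ 0.17271277  0.04301606 -0.98403248]
```

```bash
python3 - <<'E'
from plan import *
t=np.array([.494,.093,.041]); u=np.array([.98,.199,0])
ann('s5',[t-u*a for a in (0,.02,.04,.06,.08,.145)]+[np.array([.514,.0979,.034])+k*np.array([-.199,.98,0]) for k in (-.016,.016)],'s5a',(190,190,280,260),8)
E
```

```text
(no output)
```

View pics/s5a.png

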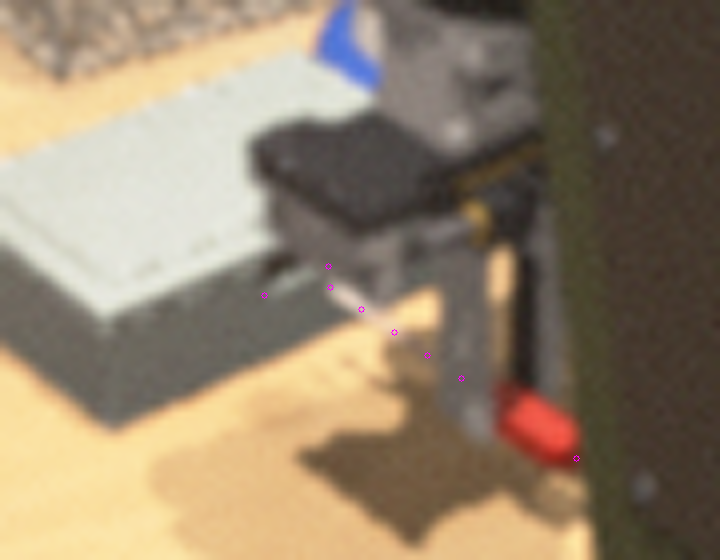

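Emit:
step_arm(
  motion=[
    [[-0.0015,-0.001,0,0,0,0],[0,0,-0.01,0,0,0],[0,0,-0.01,0,0,0],[0,0,-0.01,0,0,0],[0,0,-0.01,0,0,0],[0,0,-0.01,0,0,0],[0,0,0,0,0,0]],
  ],
)

```text
time_s: 6.72
ee_pos: [0.444, 0.0831, 0.0348]
eef_rot: [-0.33, 1.571, 3.012]
force: [-1.0, 0.1, -1.3]
grip_width: 0.0205
```

```bash
python3 - <<'E'
from plan import *
snap('wrist','w6',(150,0,370,140),3.6)
o=get_obs();print(o['time_s'],o['ee_pos'],psi(),o['force'],o['grip_width'])
E
```

```text
6.775 [0.44352861 0.08306254 0.0347635 ] -1.3705526485124873 [-0.21043899  0.53368269 -0.89246946] 0.020468343742182215
```

View pics/w6.png

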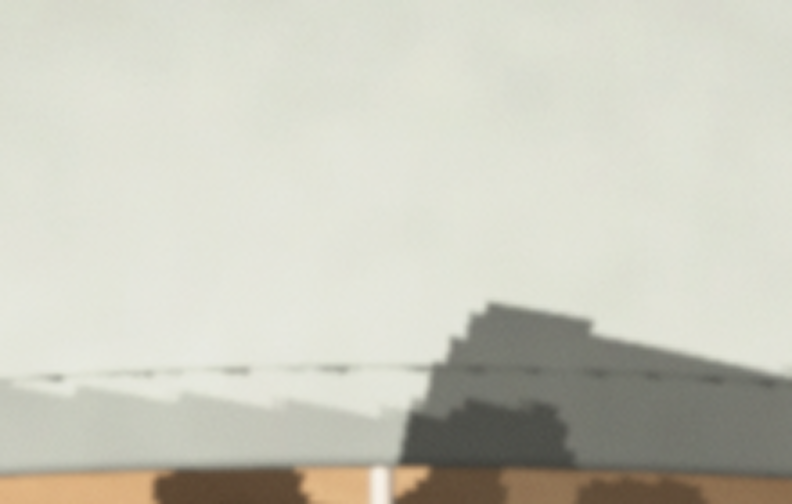

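```bash
python3 - <<'E'
import numpy as np
r=.09; th=np.linspace(0,1.8,25)
x=r*(1-np.cos(th)); z=r*np.sin(th)
for i in range(24): print(i+1,round(th[i+1],2),[round(-(z[i+1]-z[i]),4),0,round(-(x[i+1]-x[i]),4)])
E
```

```text
1 0.08 [np.float64(-0.0067), 0, np.float64(-0.0003)]
2 0.15 [np.float64(-0.0067), 0, np.float64(-0.0008)]
3 0.22 [np.float64(-0.0066), 0, np.float64(-0.0013)]
4 0.3 [np.float64(-0.0065), 0, np.float64(-0.0018)]
5 0.38 [np.float64(-0.0064), 0, np.float64(-0.0022)]
6 0.45 [np.float64(-0.0062), 0, np.float64(-0.0027)]
7 0.52 [np.float64(-0.006), 0, np.float64(-0.0032)]
8 0.6 [np.float64(-0.0057), 0, np.float64(-0.0036)]
9 0.68 [np.float64(-0.0054), 0, np.float64(-0.004)]
10 0.75 [np.float64(-0.0051), 0, np.float64(-0.0044)]
11 0.82 [np.float64(-0.0048), 0, np.float64(-0.0048)]
12 0.9 [np.float64(-0.0044), 0, np.float64(-0.0051)]
13 0.98 [np.float64(-0.004), 0, np.float64(-0.0054)]
14 1.05 [np.float64(-0.0036), 0, np.float64(-0.0057)]
15 1.12 [np.float64(-0.0031), 0, np.float64(-0.006)]
16 1.2 [np.float64(-0.0027), 0, np.float64(-0.0062)]
17 1.27 [np.float64(-0.0022), 0, np.float64(-0.0064)]
18 1.35 [np.float64(-0.0017), 0, np.float64(-0.0065)]
19 1.42 [np.float64(-0.0012), 0, np.float64(-0.0066)]
20 1.5 [np.float64(-0.0007), 0, np.float64(-0.0067)]
21 1.58 [np.float64(-0.0002), 0, np.float64(-0.0067)]
22 1.65 [np.float64(0.0003), 0, np.float64(-0.0067)]
23 1.72 [np.float64(0.0008), 0, np.float64(-0.0067)]
24 1.8 [np.float64(0.0013), 0, np.float64(-0.0066)]
```

Emit:
step_arm(
  motion=[
    [[-0.004,0,0,0,0,0],[-0.0067,0,-0.0003,0,0,0],[-0.0067,0,-0.0008,0,0,0],[-0.0066,0,-0.0013,0,0,0],[-0.0065,0,-0.0018,0,0,0]],
  ],
)

```text
time_s: 7.4
ee_pos: [0.4477, 0.0839, 0.066]
eef_rot: [2.911, 1.571, -0.031]
force: [-1.9, -0.1, -2.6]
grip_width: 0.0205
```

```bash
python3 - <<'E'
from plan import *
snap('wrist','w7',s=1.5)
snap('scene','s7',(150,140,290,245),5)
o=get_obs();print(o['time_s'],o['ee_pos'],psi(),o['force'],o['moment'],o['grip_width'])
E
```

```text
7.5 [0.44825483 0.08396547 0.06625501] -1.3705814971757875 [-0.69976132  0.35747157 -1.17782495] [0.00060197 0.06434185 0.01351931] 0.020274842234925268
```

View pics/w7.png

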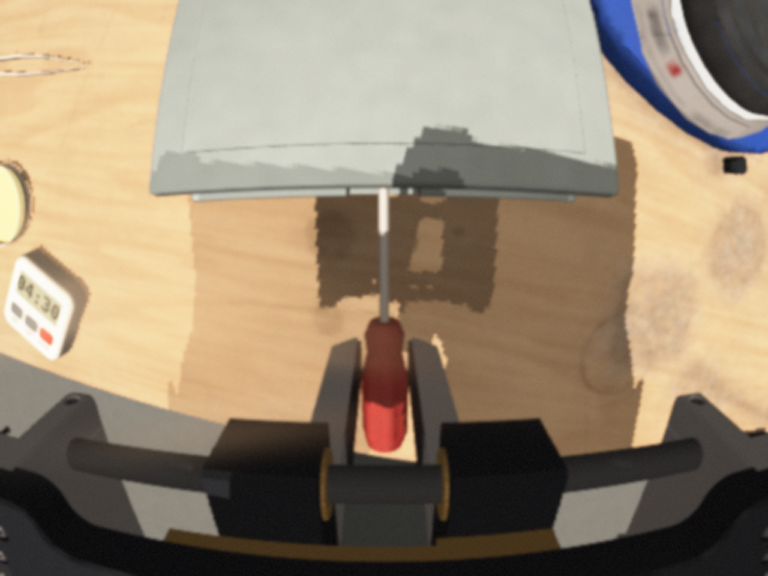

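View pics/s7.png

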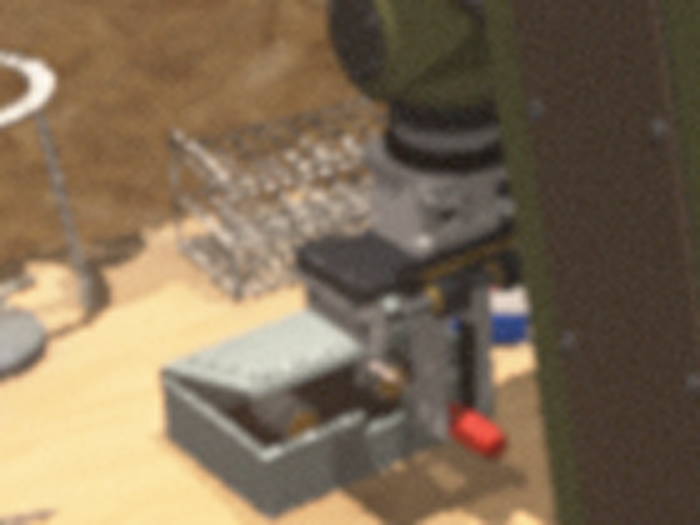

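Emit:
step_arm(
  motion=[
    [[-0.0064,0,-0.0022,0,0,0],[-0.0062,0,-0.0027,0,0,0],[-0.006,0,-0.0032,0,0,0],[-0.0057,0,-0.0036,0,0,0],[-0.0054,0,-0.004,0,0,0],[-0.0051,0,-0.0044,0,0,0],[-0.0048,0,-0.0048,0,0,0],[-0.0044,0,-0.0051,0,0,0],[-0.004,0,-0.0054,0,0,0]],
  ],
)

```text
time_s: 8.62
ee_pos: [0.4827, 0.091, 0.1137]
eef_rot: [2.882, 1.571, -0.06]
force: [-0.6, -0.6, -1.2]
grip_width: 0.0205
```

```bash
python3 - <<'E'
from plan import *
snap('wrist','w8',s=1.5)
snap('scene','s8',(150,140,290,245),5)
o=get_obs();print(o['time_s'],o['ee_pos'],psi(),o['force'],o['moment'],o['grip_width'])
E
```

```text
8.725 [0.48306947 0.091021   0.11387722] -1.3706630786020668 [-0.0073598   0.63216086  0.40352328] [ 3.67100231e-02  4.23493681e-03 -7.05309462e-05] 0.020541785750383415
```

View pics/w8.png

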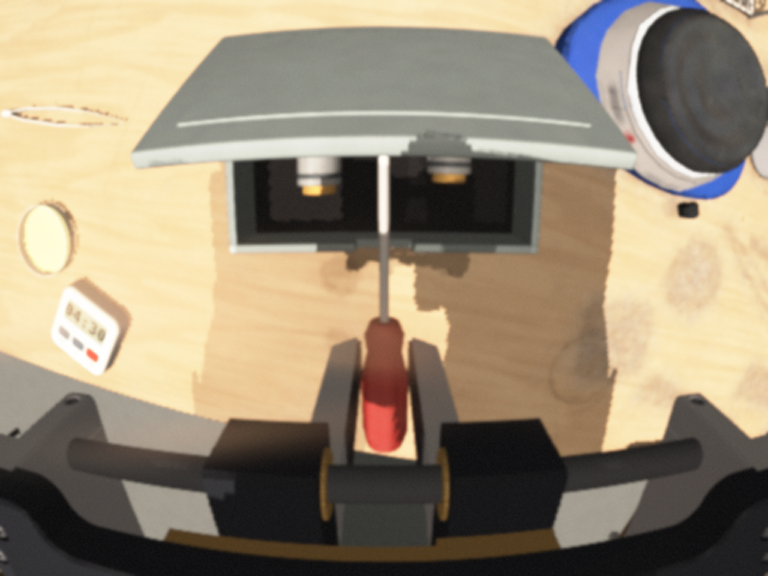

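View pics/s8.png

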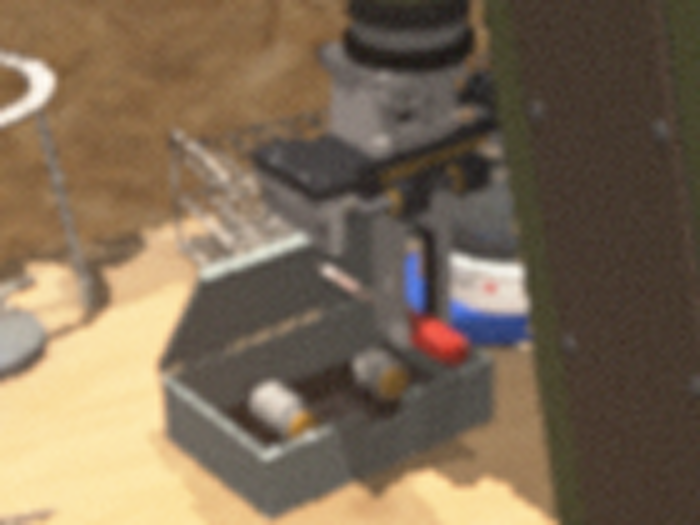

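Emit:
step_arm(
  motion=[
    [[-0.0036,0,-0.0057,0,0,0],[-0.0031,0,-0.006,0,0,0],[-0.0027,0,-0.0062,0,0,0],[-0.0022,0,-0.0064,0,0,0],[-0.0017,0,-0.0065,0,0,0],[-0.0012,0,-0.0066,0,0,0],[-0.0007,0,-0.0067,0,0,0],[0,0,-0.0067,0,0,0],[0,0,-0.0067,0,0,0],[0,0,-0.0067,0,0,0],[0,0,-0.0067,0,0,0],[0,0,0,0,0,0]],
  ],
)

```text
time_s: 10.22
ee_pos: [0.5522, 0.1051, 0.1285]
eef_rot: [-3.139, 1.571, 0.203]
force: [-0.8, -1.2, -0.3]
grip_width: 0.0203
```

```bash
python3 - <<'E'
from plan import *
snap('wrist','w9',s=1.5)
snap('scene','s9',(150,140,290,245),5)
o=get_obs();print(o['time_s'],o['ee_pos'],psi(),o['force'],o['moment'],o['grip_width'])
E
```

```text
10.325 [0.55190147 0.10501519 0.12866178] -1.3706554151993284 [-1.5162434  -0.29302819 -0.91034362] [-0.00613371  0.00028268  0.03711988] 0.02036801552525157
```

View pics/w9.png

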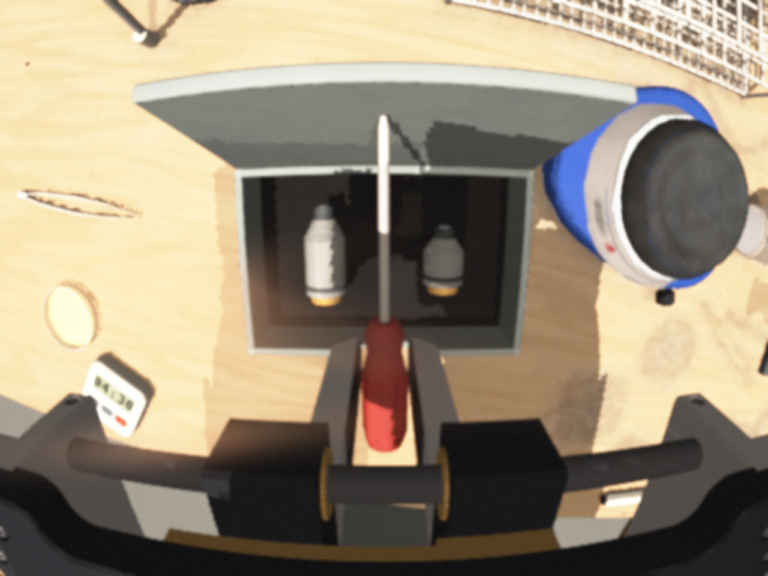

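View pics/s9.png

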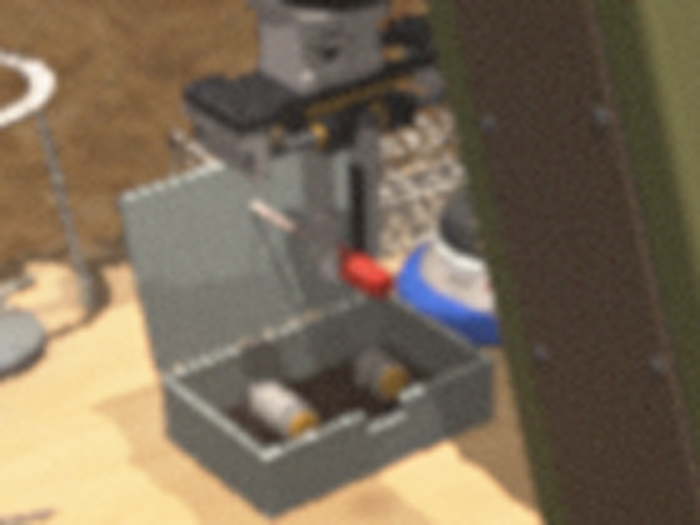

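```bash
python3 - <<'E'
from plan import *
s=plan([([0.44,0.082,0.14],Rdown(-1.37),3),([0.454,-0.061,0.10],Rdown(0.157),9)])
s=plan([([0.454,-0.061,0.008],Rdown(0.157),5),([0.454,-0.061,0.0035],Rdown(0.157),2)],start=s)
E
```

```text
[[-0.0038, 0.0001, 0.0381, -0.01, 0, 0], [-0.0038, 0.0001, 0.0381, -0.02, -0.01, 0], [-0.0038, 0.0001, 0.038, -0.01, 0, 0], [0.0044, 0.0159, 0.0017, -9.72, 0, 0], [0.0045, 0.0154, 0.0043, -9.72, 0, 0], [0.0044, 0.0144, 0.0068, -9.72, 0, 0], [0.0045, 0.0131, 0.0092, -9.72, 0, 0], [0.0044, 0.0113, 0.0112, -9.72, 0, 0], [0.0045, 0.0092, 0.013, -9.73, 0, 0], [0.0044, 0.007, 0.0144, -9.72, 0, 0], [0.0045, 0.0044, 0.0153, -9.72, 0, 0], [0.0044, 0.0017, 0.0159, -9.72, 0, 0]]
[[0.0184, 0, 0, 0, 0, 0], [0.0184, 0, 0, 0, 0, 0], [0.0184, 0, 0, 0, 0, 0], [0.0184, 0, 0, 0, 0, 0], [0.0184, 0, 0, 0, 0, 0], [0.0023, 0, 0, 0, 0, 0], [0.0022, 0, 0, 0, 0, 0]]
```

Emit:
step_arm(
  motion=[
    [[-0.004,0,0.038,0,0,0],[-0.004,0,0.038,0,0,0],[-0.004,0,0.038,0,0,0],[0.0044,0.0159,0.0017,-9.72,0,0],[0.0044,0.0154,0.0043,-9.72,0,0],[0.0044,0.0144,0.0068,-9.72,0,0],[0.0044,0.0131,0.0092,-9.72,0,0],[0.0044,0.0113,0.0112,-9.72,0,0],[0.0044,0.0092,0.013,-9.72,0,0],[0.0044,0.007,0.0144,-9.72,0,0],[0.0044,0.0044,0.0153,-9.72,0,0],[0.0044,0.0017,0.0159,-9.72,0,0]],
  ],
)

```text
time_s: 11.82
ee_pos: [0.454, -0.0612, 0.1011]
eef_rot: [1.215, 1.57, -0.194]
force: [0.1, 0.5, -0.9]
grip_width: 0.0204
```

Emit:
step_arm(
  motion=[
    [[0.018,0,0,0,0,0],[0.018,0,0,0,0,0],[0.018,0,0,0,0,0],[0.018,0,0,0,0,0],[0.018,0,0,0,0,0],[0,0,0,0,0,0]],
  ],
)

```text
time_s: 12.58
ee_pos: [0.4533, -0.0606, 0.0104]
eef_rot: [-1.943, 1.569, 2.925]
force: [0.8, -0.4, -0.7]
grip_width: 0.0207
```

```bash
python3 - <<'E'
from plan import *
snap('wrist','w10',s=1.5)
o=get_obs();print(o['time_s'],o['ee_pos'],psi(),o['force'],o['moment'],o['grip_width'])
E
```

```text
12.625 [ 0.45383361 -0.06065735  0.01120754] 0.1560877749520863 [-0.33645496 -0.26999408 -1.11165696] [-0.01254438 -0.08965191  0.0383589 ] 0.020193248474208208
```

View pics/w10.png

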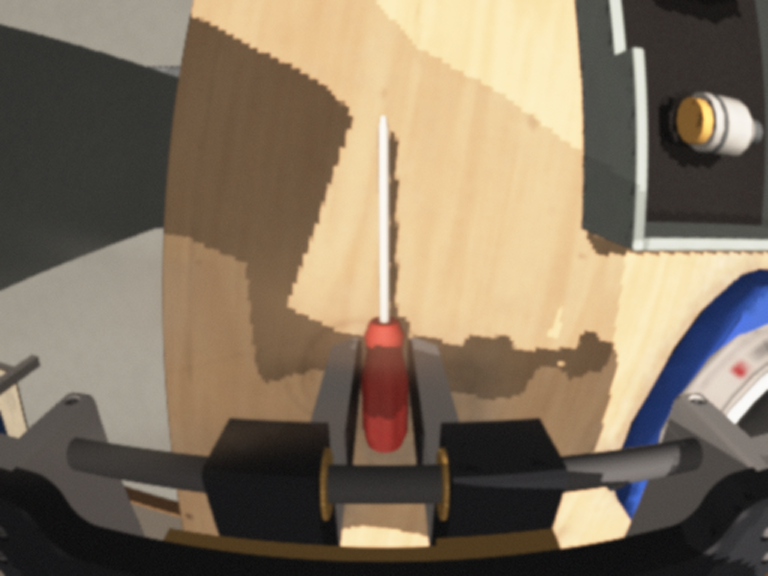

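Lower the last 7 mm slowly, then open gently.

Emit:
step_arm(
  motion=[
    [[0.003,0,0,0,0,0],[0.002,0,0,0,0,0],[0.0015,0,0,0,0,0],[0.0005,0,0,0,0,0],[0,0,0,0,0,0]],
  ],
)

```text
time_s: 13.25
ee_pos: [0.4539, -0.0607, 0.0041]
eef_rot: [-0.254, 1.571, -1.668]
force: [0.2, -0.1, -0.8]
grip_width: 0.021
```

Emit:
step_arm(
  motion=[
    [[0,0,0,0,0,0],[0,0,0,0,0,0],[0,0,0,0,0,0],[0,0,0,0,0,0],[0,0,0,0,0,0],[0,0,0,0,0,0]],
  ],
  fingers=0.05,
)

```text
time_s: 14.0
ee_pos: [0.4539, -0.0607, 0.004]
eef_rot: [-2.338, 1.571, 2.531]
force: [0.0, 0.2, -0.0]
grip_width: 0.0497
```

```bash
python3 - <<'E'
from plan import *
snap('wrist','w11',s=1.5)
o=get_obs();print(o['time_s'],o['ee_pos'],psi(),o['force'],o['moment'],o['grip_width'])
E
```

```text
14.05 [ 0.45394756 -0.06065921  0.00404413] 0.15617382292222015 [ 0.89053058 -0.12515325  0.19790733] [ 0.00735211 -0.07532581 -0.01587937] 0.050159334455567674
```

View pics/w11.png

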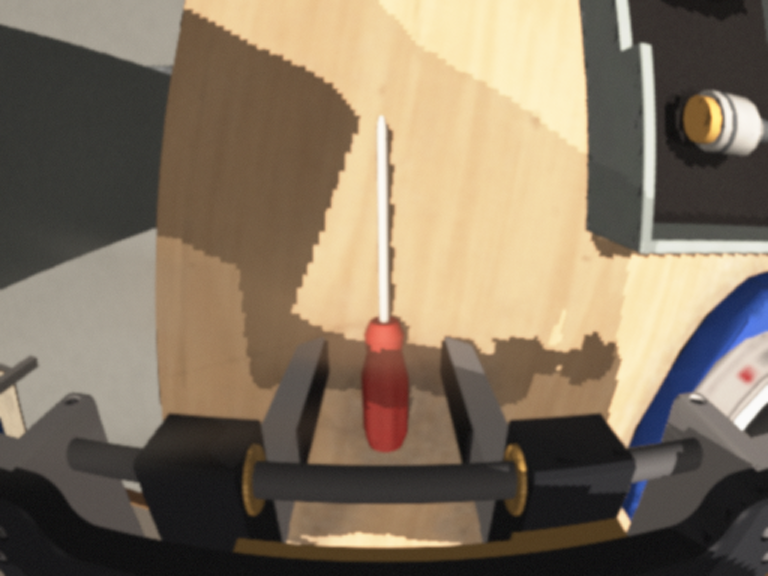

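```bash
python3 - <<'E'
from plan import *
s=plan([([0.454,-0.061,0.10],Rdown(0.156),3),([0.43,-0.17,0.25],Rdown(1.1),6)])
E
```

```text
[[-0.032, 0, 0.0001, 0, 0, 0], [-0.032, 0, 0.0001, 0.01, 0, 0], [-0.032, 0, 0.0001, 0, 0, 0], [-0.025, -0.0068, 0.0173, -9.01, 0, 0], [-0.025, -0.0094, 0.0161, -9.02, 0, 0], [-0.025, -0.0118, 0.0144, -9.01, 0, 0], [-0.025, -0.0139, 0.0123, -9.02, 0, 0], [-0.025, -0.0157, 0.0101, -9.01, 0, 0], [-0.025, -0.017, 0.0074, -9.02, 0, 0]]
```

Emit:
step_arm(
  motion=[
    [[-0.032,0,0,0,0,0],[-0.032,0,0,0,0,0],[-0.032,0,0,0,0,0],[-0.025,-0.0068,0.0173,-9,0,0],[-0.025,-0.0094,0.0161,-9,0,0],[-0.025,-0.0118,0.0144,-9,0,0],[-0.025,-0.0139,0.0123,-9,0,0],[-0.025,-0.0157,0.01,-9,0,0],[-0.025,-0.017,0.0074,-9,0,0],[0,0,0,0,0,0],[0,0,0,0,0,0]],
  ],
)

```text
time_s: 15.42
ee_pos: [0.4296, -0.1691, 0.2491]
eef_rot: [3.083, 1.57, 2.607]
force: [0.1, -0.0, 0.7]
grip_width: 0.0501
```

```bash
python3 - <<'E'
from plan import *
snap('wrist','w12',s=1.5)
snap('top','t12',(170,80,440,260),2.9)
snap('scene','s12',s=1.5)
o=get_obs();print(o['time_s'],o['ee_pos'],psi(),o['qpos'])
E
```

```text
15.575 [ 0.4296875  -0.16896981  0.24915765] 1.097751631022398 [-4.54060437e-01  6.82571872e-02  1.69240372e+00  7.53651215e-05
  1.38244544e+00 -1.55182627e+00]
```

View pics/w12.png

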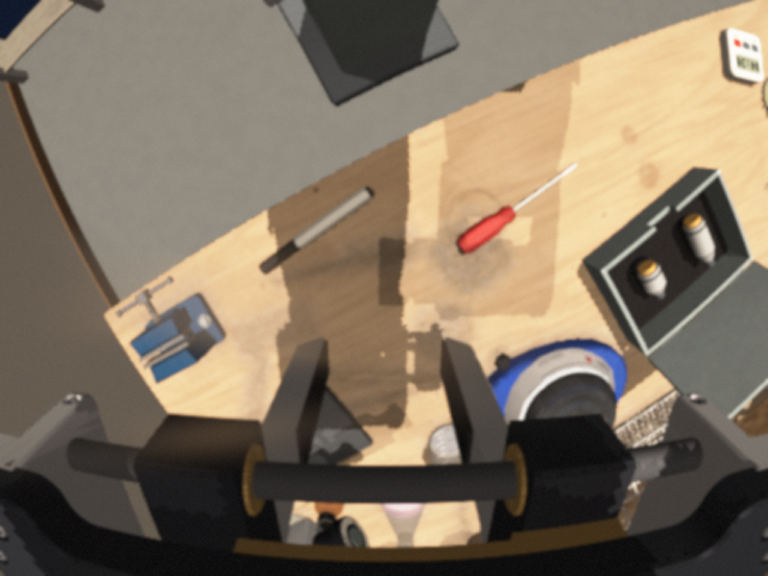

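View pics/t12.png

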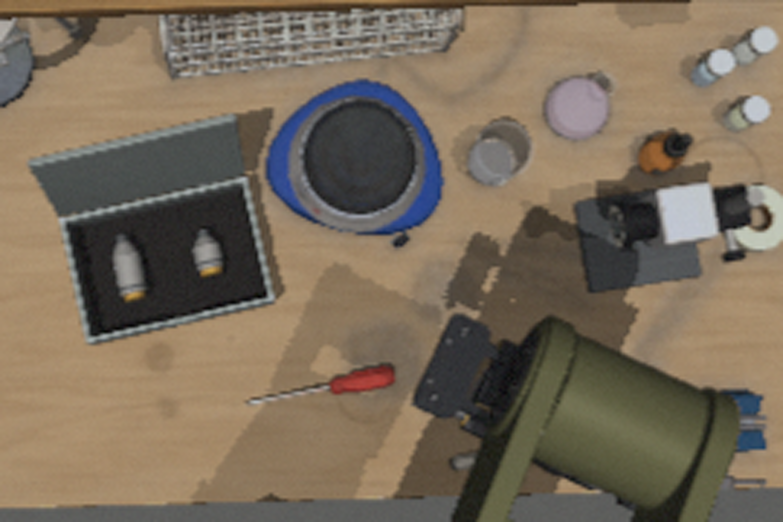

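View pics/s12.png

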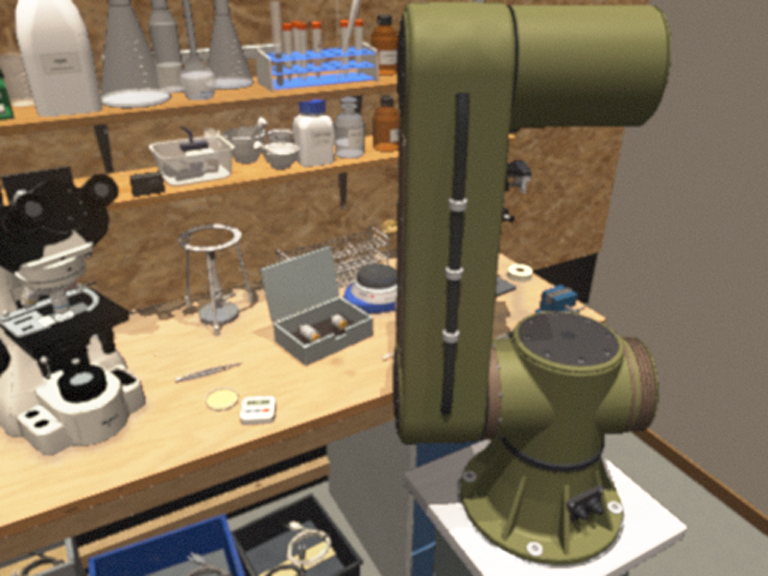

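```bash
python3 - <<'E'
from plan import *
show('w12',(170,250,330,384),5,'w12b')
show('s12',(310,90,400,220),4.5,'s12b')
show('t12',(360,130,440,190),9,'t12b')
E
```

```text
(no output)
```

View pics/w12b.png

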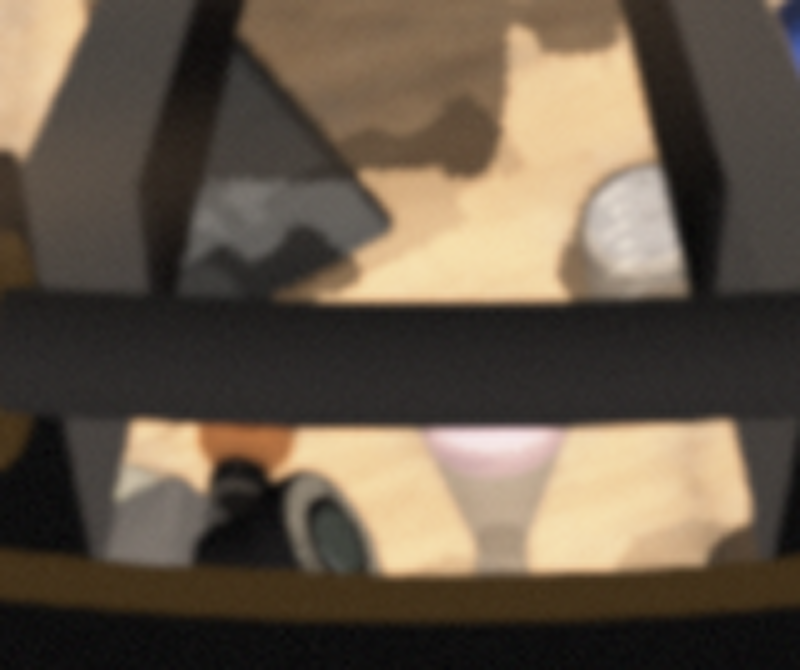

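View pics/s12b.png

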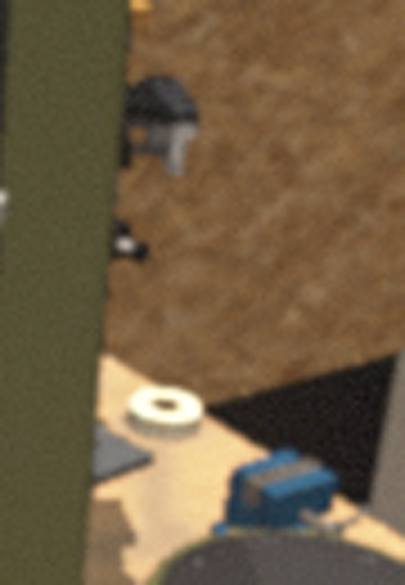

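View pics/t12b.png

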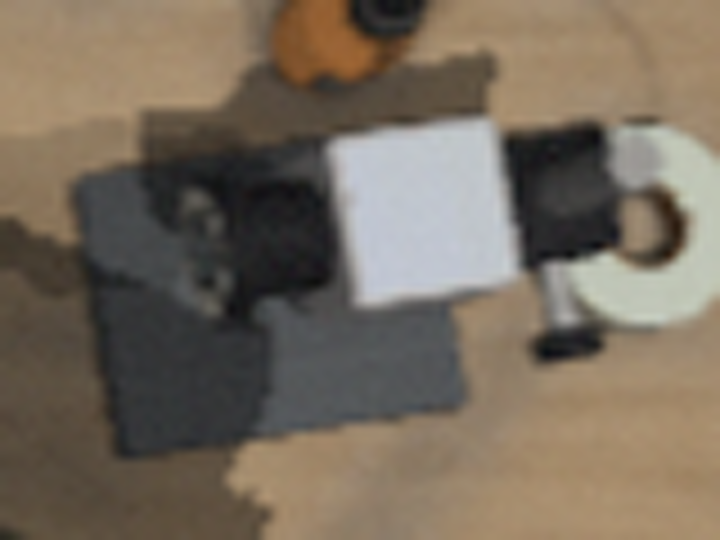

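```bash
python3 - <<'E'
from plan import *
W=lambda u,v:('w12',(u+.5)/5-.5+170,(v+.5)/5-.5+250)
T=lambda u,v:('t12',(u+.5)/9-.5+360,(v+.5)/9-.5+130)
for w in [(338,537)]:
  for t in [(185,250),(195,250),(205,250)]:
    print(w,t,tri(W(*w),T(*t)))
print('ring top', tri(W(305,478),T(200,255)))
# head box size vs z
for z in (.12,.16,.2,.24,.28,.3):
    a,b,c,d=[onz(*T(*p),z) for p in [(333,150),(497,118),(520,285),(358,305)]]
    print(z,np.linalg.norm(a-d),np.linalg.norm(b-c),np.linalg.norm(a-b),np.linalg.norm(d-c),(a+b+c+d)/4,np.arctan2(*((a-b)+(d-c))[1::-1]))
E
```

```text
(338, 537) (185, 250) (array([ 0.57530222, -0.26703709,  0.19672436]), [array([ 0.5, -0.1]), array([0.2, 0.1])])
(338, 537) (195, 250) (array([ 0.57568164, -0.26864061,  0.1961604 ]), [array([-0.6,  0.1]), array([-0.3, -0.1])])
(338, 537) (205, 250) (array([ 0.57605082, -0.27023523,  0.19562094]), [array([-1.6,  0.4]), array([-0.8, -0.2])])
ring top (array([ 0.57680789, -0.27823249,  0.17151972]), [array([ 0.6, -0.1]), array([0.3, 0.1])])
0.12 0.04455704895167988 0.04788574421823527 0.04754796255061288 0.04629066694930575 [ 0.59297996 -0.35701309  0.12      ] 1.7033264733816558
0.16 0.04292250992457895 0.04612909471814488 0.04580370429570934 0.04459253155884886 [ 0.58789438 -0.34322397  0.16      ] 1.7033264733816569
0.2 0.04128797089747802 0.04437244521805425 0.044059446040805764 0.042894396168391906 [ 0.58280879 -0.32943485  0.2       ] 1.7033264733816555
0.24 0.0396534318703771 0.042615795717963735 0.04231518778590226 0.0411962607779349 [ 0.5777232  -0.31564573  0.24      ] 1.7033264733816553
0.28 0.03801889284327628 0.04085914621787323 0.040570929530998695 0.03949812538747796 [ 0.57263761 -0.30185661  0.28      ] 1.7033264733816567
0.3 0.0372016233297257 0.03998082146782808 0.039698800403546924 0.038649057692249474 [ 0.57009482 -0.29496205  0.3       ] 1.7033264733816553
```

Emit:
step_arm(
  motion=[
    [[-0.02,-0.01,0.015,0,0,0],[-0.03,-0.01,0.02,0,0,0],[-0.03,0,0.02,0,0,0],[0,0,0.005,0,0,0],[0,0,0,0,0,0]],
  ],
  fingers=0.094,
)

```text
time_s: 16.2
ee_pos: [0.474, -0.2143, 0.3285]
eef_rot: [3.11, 1.569, 2.638]
force: [-0.1, 0.5, 0.8]
grip_width: 0.0931
```

```bash
python3 - <<'E'
from plan import *
snap('wrist','w13',s=1.5)
show('w13',(170,230,330,364),5,'w13b')
o=get_obs();print(o['time_s'],o['ee_pos'],psi())
E
```

```text
16.25 [ 0.47376174 -0.2141724   0.32860049] 1.0986370002012071
```

View pics/w13.png

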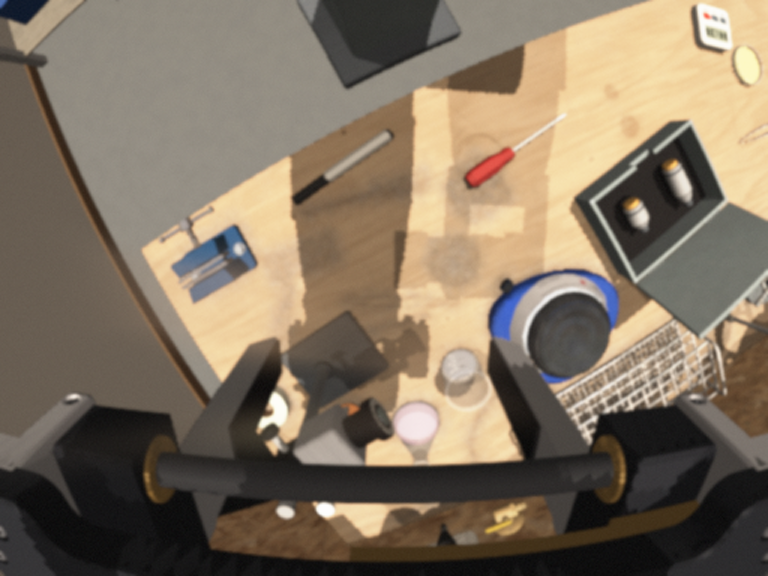

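View pics/w13b.png

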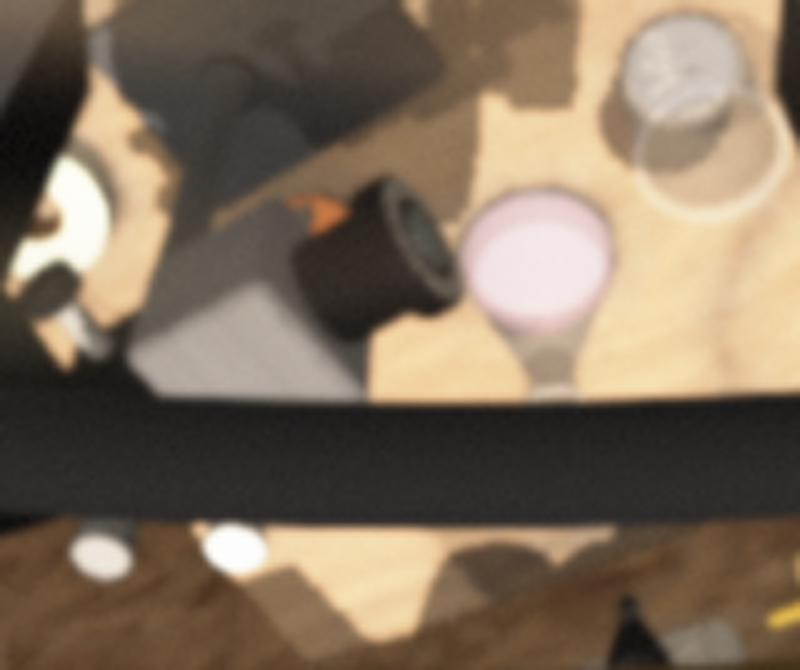

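```bash
cat > lens.py <<'E'
from plan import *
W=lambda u,v:('w13',(u+.5)/5-.5+170,(v+.5)/5-.5+230)
T=lambda u,v:('t12',(u+.5)/9-.5+360,(v+.5)/9-.5+130)
W2=lambda u,v:('w12',(u+.5)/5-.5+170,(v+.5)/5-.5+250)
def circ(c,yaw,r,back=0):
    ax=np.array([np.cos(yaw),np.sin(yaw),0]);h=np.array([-ax[1],ax[0],0]);z=np.array([0,0,1.])
    return [np.array(c)-ax*back+r*(np.cos(a)*h+np.sin(a)*z) for a in np.linspace(0,2*np.pi,24,endpoint=False)]
E
python3 - <<'E'
from lens import *
for w in [(422,240)]:
  for t in [(185,250),(195,250),(205,250)]: print(tri(W(*w),T(*t)))
print(tri(W(422,240),W2(338,537)))
p=tri(W(422,240),T(195,250))[0]
P=circ(p,1.703,.019)+[p]
ann('w13',P,'w13c',(200,240,290,310),8)
ann('t12',P,'t12c',(360,130,440,190),9)
ann('w12',P,'w12c',(170,300,270,384),7)
E
```

```text
(array([ 0.57531472, -0.26755002,  0.19799986]), [array([ 1. , -0.5]), array([ 0.6, -0. ])])
(array([ 0.57520664, -0.26873994,  0.19843389]), [array([ 0.1, -0. ]), array([ 0., -0.])])
(array([ 0.57507498, -0.26990646,  0.19894097]), [array([-0.8,  0.5]), array([-0.5,  0. ])])
(array([ 0.57870493, -0.27024547,  0.19278967]), [array([0.3, 0.1]), array([-0.3, -0.1])])
```

View pics/w13c.png

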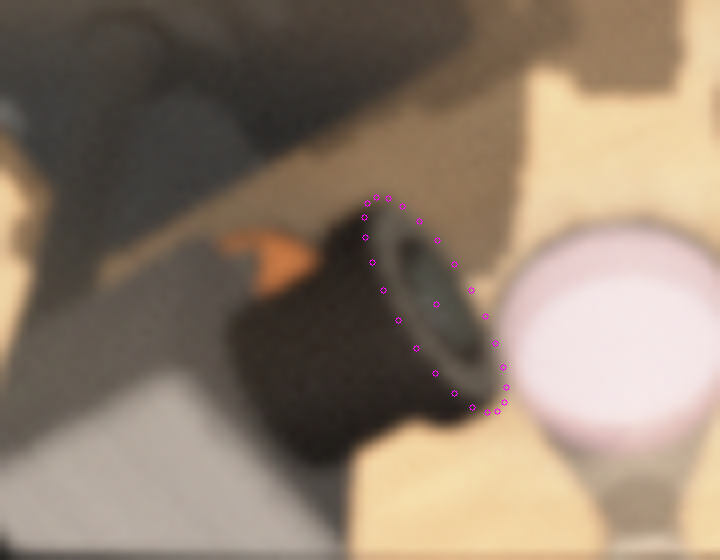

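View pics/t12c.png

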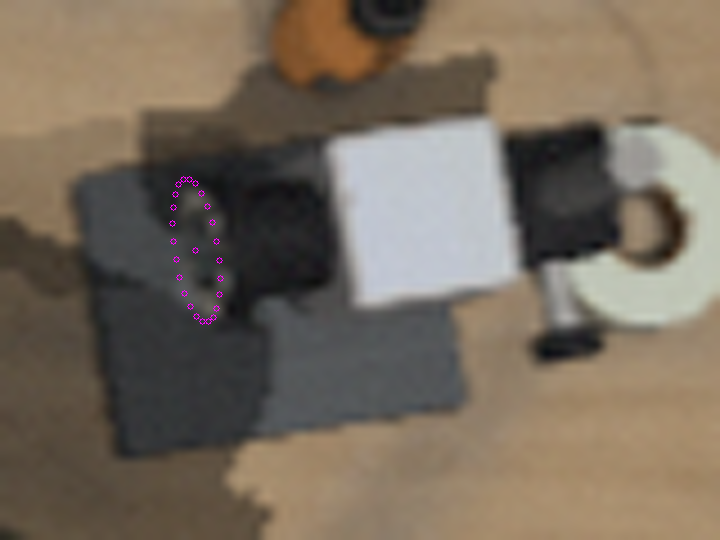

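View pics/w12c.png

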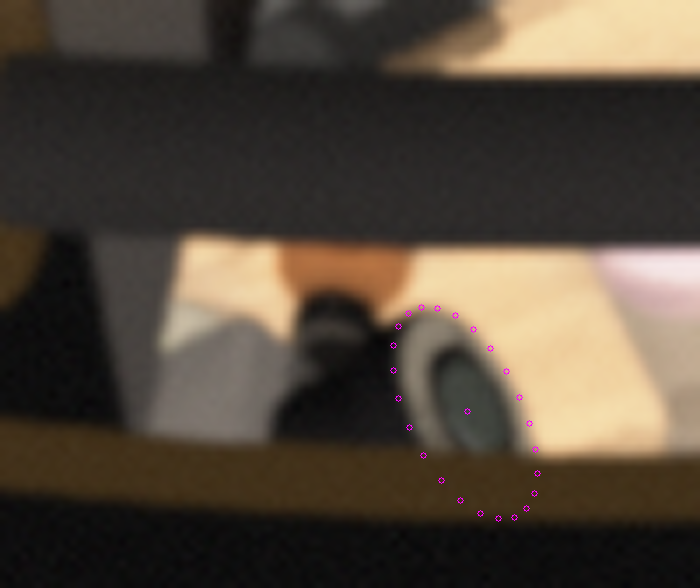

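```bash
python3 - <<'E'
from plan import *
show('t12',(185,130,275,200),8,'t12d')
show('w13',(370,60,510,190),5.5,'w13d')
E
```

```text
(no output)
```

View pics/t12d.png

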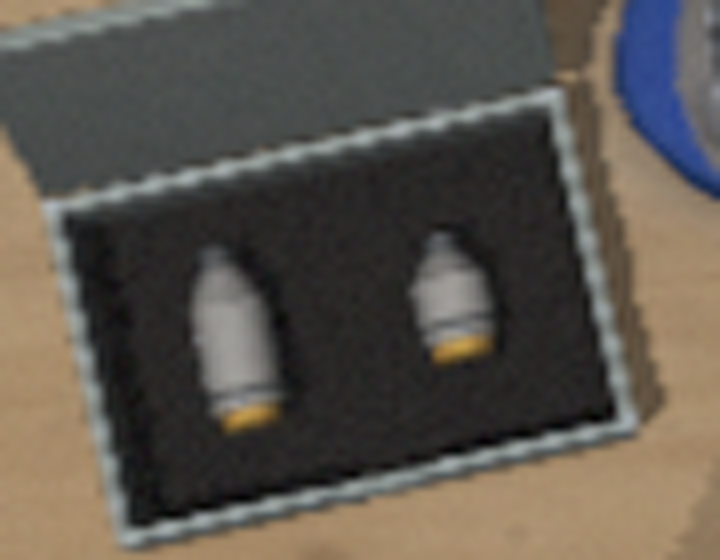

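View pics/w13d.png

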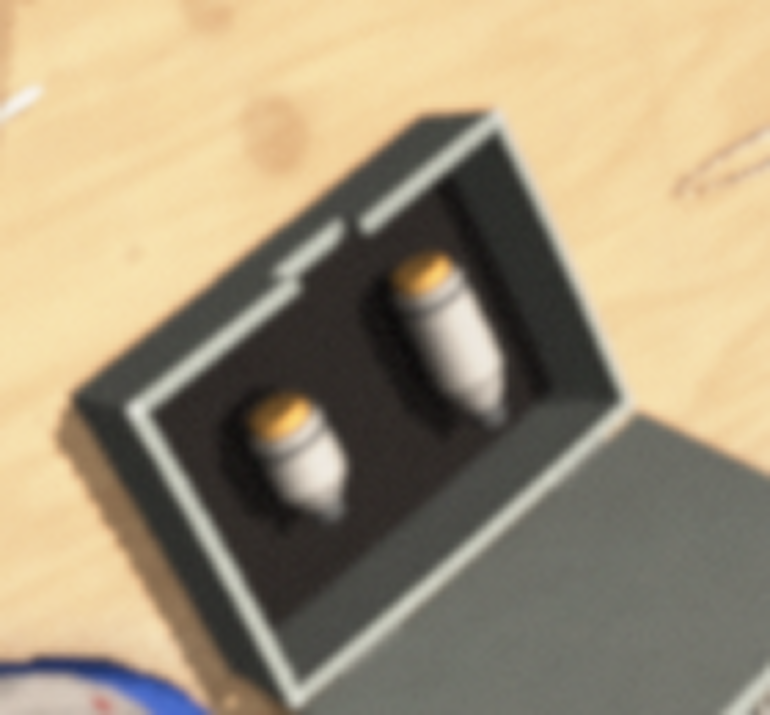

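```bash
python3 - <<'E'
from plan import *
T=lambda u,v:('t12',(u+.5)/8-.5+185,(v+.5)/8-.5+130)
W=lambda u,v:('w13',(u+.5)/5.5-.5+370,(v+.5)/5.5-.5+60)
for f,n,r in ((T,(212,248),(251,426)),(W,(493,420),(422,264))):
    a=onz(*f(*n),.03);b=onz(*f(*r),.03);d=(a-b)/np.linalg.norm(a-b);print(a,b,np.linalg.norm(a-b),np.arctan2(d[1],d[0]),'orig',b+.0235*d,a-.0385*d)
c=np.array([.572,.108]);
Rz=lambda t:np.array([[np.cos(t),-np.sin(t)],[np.sin(t),np.cos(t)]])
print(c+Rz(.2)@[-.005,.038])
# lid angle: edge ends in w13d and t12
for n in ('t12',):
    for h in (.16,.165,.168): print(onz(*T(0,50),h),onz(*T(90,28),h))
E
```

```text
[0.59860803 0.15235851 0.03      ] [0.53689935 0.14023135 0.03      ] 0.06288901833349542 0.19404997482198844 orig [0.55995829 0.14476295 0.03      ] [0.56083062 0.14493439 0.03      ]
[0.5989843  0.15451816 0.03      ] [0.53738036 0.14402468 0.03      ] 0.062491271924313314 0.16871842208771118 orig [0.56054668 0.14797078 0.03      ] [0.56103097 0.14805327 0.03      ]
[0.55955023 0.14424918]
[0.64548504 0.20146315 0.16      ] [0.6515769  0.17372506 0.16      ]
[0.6445752 0.200594  0.165    ] [0.65063807 0.17298795 0.165     ]
[0.64402929 0.20007251 0.168     ] [0.65007477 0.17254568 0.168     ]
```

```bash
python3 - <<'E'
from plan import *
s=plan([([0.560,0.1455,0.20],Rdown(1.77),9),([0.560,0.1455,0.10],Rdown(1.77),3)])
E
```

```text
[[0.0143, 0.0399, -0.0096, -4.27, -0.01, -0.01], [0.0143, 0.0406, -0.0066, -4.28, -0.02, 0], [0.0143, 0.0409, -0.0036, -4.27, -0.01, -0.01], [0.0143, 0.0411, -0.0005, -4.28, -0.02, 0], [0.0143, 0.041, 0.0026, -4.27, -0.01, -0.01], [0.0143, 0.0408, 0.0055, -4.27, -0.01, 0], [0.0143, 0.0401, 0.0086, -4.28, -0.02, -0.01], [0.0143, 0.0395, 0.0116, -4.27, -0.01, 0], [0.0143, 0.0384, 0.0145, -4.28, -0.02, -0.01], [0.0333, 0, 0, 0, 0, 0], [0.0334, 0, 0, 0, 0, 0], [0.0333, 0, 0, 0, 0, 0]]
```

Emit:
step_arm(
  motion=[
    [[0.0143,0.04,-0.0096,-4.27,0,0],[0.0143,0.0406,-0.0066,-4.27,0,0],[0.0143,0.041,-0.0036,-4.27,0,0],[0.0143,0.041,-0.0005,-4.28,0,0],[0.0143,0.041,0.0026,-4.28,0,0],[0.0143,0.0408,0.0055,-4.28,0,0],[0.0143,0.04,0.0086,-4.28,0,0],[0.0143,0.0395,0.0116,-4.28,0,0],[0.0143,0.0384,0.0145,-4.28,0,0],[0.0333,0,0,0,0,0],[0.0333,0,0,0,0,0],[0.0333,0,0,0,0,0]],
  ],
  fingers=0.055,
)

```text
time_s: 17.75
ee_pos: [0.5595, 0.145, 0.0997]
eef_rot: [3.123, 1.57, -2.96]
force: [0.5, 0.9, 0.4]
grip_width: 0.0549
```

Emit:
step_arm(
  motion=[
    [[0,0,0,0,0,0],[0,0,0,0,0,0]],
  ],
)

```text
time_s: 18.0
ee_pos: [0.5608, 0.145, 0.1027]
eef_rot: [0.001, 1.57, 0.201]
force: [0.1, 0.7, 0.2]
grip_width: 0.0551
```

```bash
python3 - <<'E'
from plan import *
snap('wrist','w14',s=1.5)
show('w14',(170,120,340,260),4.5,'w14b')
o=get_obs();print(o['time_s'],o['ee_pos'],psi(),o['qpos'])
E
```

```text
18.05 [0.5610172  0.14499492 0.10295044] 1.770377356347213 [ 1.89699623e-01  4.64221110e-01  1.54479514e+00  2.54820964e-05
  1.13069819e+00 -1.58068856e+00]
```

View pics/w14.png

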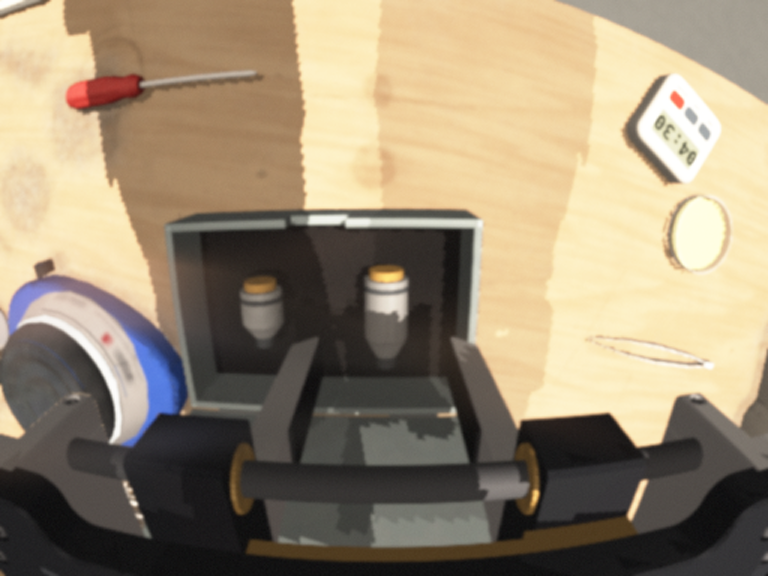

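View pics/w14b.png

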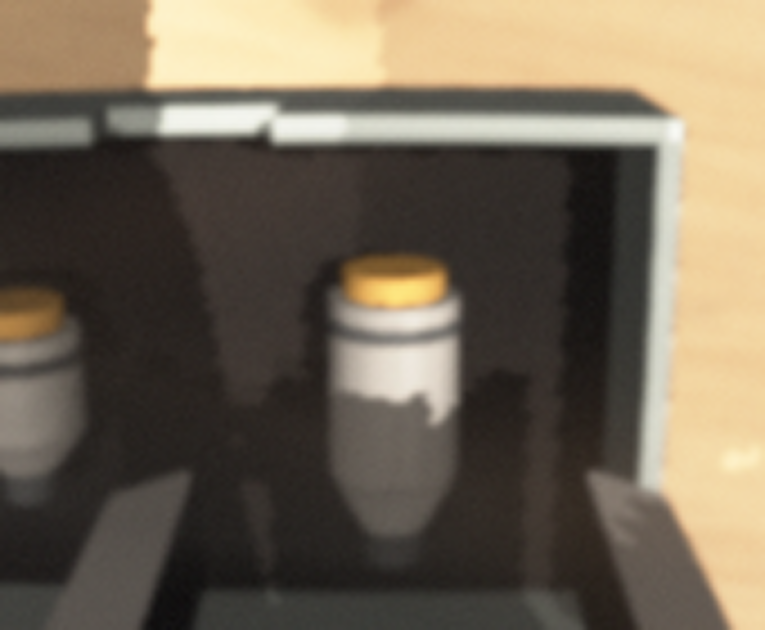

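```bash
python3 - <<'E'
from plan import *
W=lambda u,v:('w14',(u+.5)/4.5-.5+170,(v+.5)/4.5-.5+120)
a=onz(*W(390,568),.03); b=onz(*W(395,268),.03); 
print(a,b,np.linalg.norm(a-b),np.arctan2(*(a-b)[1::-1]))
# barrel edges near middle
for v in (340,400,450): 
    l=onz(*W(329,v),.03); r=onz(*W(461,v),.03); print((l+r)/2,np.linalg.norm(l-r))
E
```

```text
[0.60220427 0.15389814 0.03      ] [0.53858537 0.14194061 0.03      ] 0.06473288612405204 0.18578808886399034
[0.55290205 0.14487185 0.03      ] 0.026022578918787627
[0.56520647 0.14739044 0.03      ] 0.026403522159722647
[0.5757641  0.14955283 0.03      ] 0.02675785566548474
```

Emit:
step_arm(
  motion=[
    [[0.02,0.0013,0.0013,0,0,0],[0.025,0,0,0,0,0],[0.025,0,0,0,0,0],[0.015,0,0,0,0,0],[0.005,0,0,0,0,0],[0,0,0,0,0,0],[0,0,0,0,0,0]],
  ],
)

```text
time_s: 18.92
ee_pos: [0.5621, 0.1465, 0.0124]
eef_rot: [-0.002, 1.569, 0.198]
force: [0.6, -0.8, 0.8]
grip_width: 0.0549
```

```bash
python3 - <<'E'
from plan import *
snap('wrist','w15',(130,100,382,289),3.1)
o=get_obs();print(o['time_s'],o['ee_pos'],psi(),o['force'])
E
```

```text
18.975 [0.56203155 0.1464863  0.01225805] 1.7703934084105084 [ 0.11444816  0.41331145 -0.09071897]
```

View pics/w15.png

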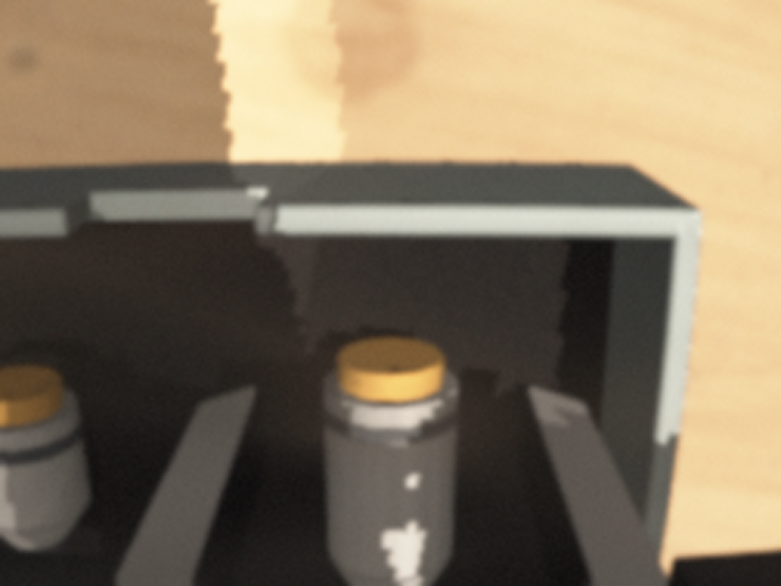

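Centred. Close at 40 N.

Emit:
step_arm(
  motion=[
    [[0,0,0,0,0,0],[0,0,0,0,0,0],[0,0,0,0,0,0],[0,0,0,0,0,0],[0,0,0,0,0,0]],
  ],
  fingers=0.0,
  squeeze=40,
)

```text
time_s: 19.6
ee_pos: [0.5617, 0.1462, 0.0115]
eef_rot: [-1.275, 1.571, -1.076]
force: [0.2, -1.6, 1.8]
grip_width: 0.0251
```

```bash
python3 - <<'E'
from plan import *
o=get_obs();print(o['time_s'],o['ee_pos'],psi(),o['force'],o['grip_width'])
d=np.array([.562,.1466,.0])-np.array(o['ee_pos']);print(d)
# final TCP: objective origin ends at F
F=np.array([.5598,-.1515]);print(F)
ps=1.703-np.pi/2
s=plan([([*o['ee_pos'][:2],0.2],Rdown(1.77),6),([0.5,-0.0,0.20],Rdown(1.0),5)])
s=plan([([0.54,-0.12,0.19],Rdown(ps),6)],start=s)
E
```

```text
19.6 [0.56168858 0.14622193 0.01152991] 1.7703411068179322 [ 0.1556218  -1.64197163  1.82874818] 0.025131049350932477
[ 0.00031142  0.00037807 -0.01152991]
[ 0.5598 -0.1515]
[[-0.0314, 0, 0, 0, 0, 0], [-0.0314, 0, 0, 0.01, 0, 0], [-0.0314, 0, 0, 0, 0, 0.01], [-0.0314, 0, 0, 0, 0, 0], [-0.0315, 0, 0, 0.01, 0, 0], [-0.0314, 0, 0, 0, 0, 0], [0, -0.0262, -0.0179, 8.82, 0, 0], [0, -0.0287, -0.0136, 8.83, 0, 0], [0, -0.0304, -0.0091, 8.82, 0, 0], [0, -0.0315, -0.0043, 8.82, 0, 0], [0, -0.0317, 0.0005, 8.83, 0, 0]]
[[0.0017, -0.0132, 0.0164, 8.29, 0, 0], [0.0016, -0.0107, 0.0182, 8.28, 0, 0], [0.0017, -0.008, 0.0195, 8.29, 0, 0], [0.0017, -0.0051, 0.0205, 8.29, 0, 0], [0.0017, -0.0021, 0.021, 8.28, 0, 0], [0.0016, 0.0009, 0.021, 8.29, 0, 0]]
```

Emit:
step_arm(
  motion=[
    [[-0.01,0,0,0,0,0],[-0.025,0,0,0,0,0],[-0.03,0,0,0,0,0],[-0.03,0,0,0,0,0],[-0.03,0,0,0,0,0],[-0.03,0,0,0,0,0],[-0.03,0,0,0,0,0],[0,0,0,0,0,0]],
  ],
)

```text
time_s: 20.6
ee_pos: [0.5623, 0.1467, 0.1988]
eef_rot: [0.046, 1.567, 0.246]
force: [-0.7, -0.4, -0.6]
grip_width: 0.0249
```

```bash
python3 - <<'E'
from plan import *
snap('wrist','w16',s=1.5)
o=get_obs();print(o['time_s'],o['ee_pos'],psi(),o['force'],o['grip_width'])
E
```

```text
20.65 [0.56165183 0.14653672 0.19681826] 1.7705506605346415 [ 1.28574667 -0.82799585 -1.90836383] 0.02532599969667642
```

View pics/w16.png

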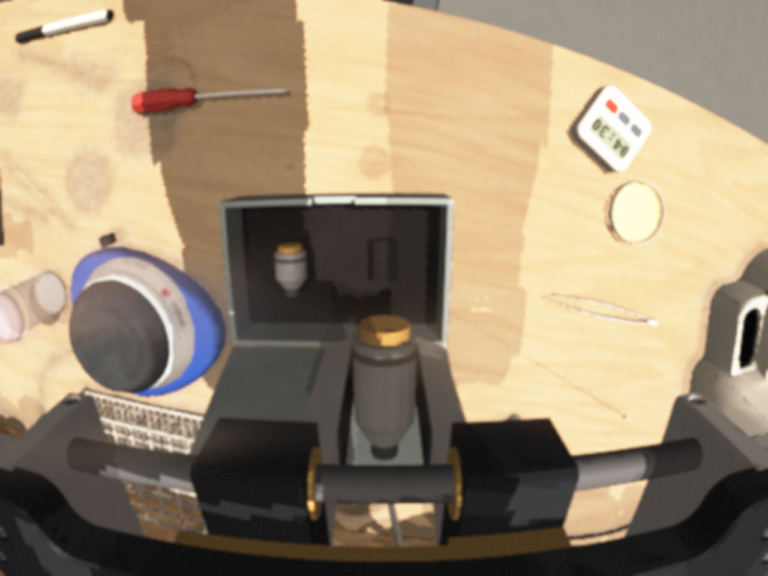

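```bash
python3 - <<'E'
import cv2,numpy as np
a=cv2.imread('pics/w15_raw.png')[190:330,180:330];b=cv2.imread('pics/w16_raw.png')[190:330,180:330]
cv2.imwrite('pics/cmp.png',cv2.convertScaleAbs(cv2.resize(np.hstack([a,b]),None,fx=2.6,fy=2.6,interpolation=cv2.INTER_CUBIC),alpha=1.3))
E
```

```text
(no output)
```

View pics/cmp.png

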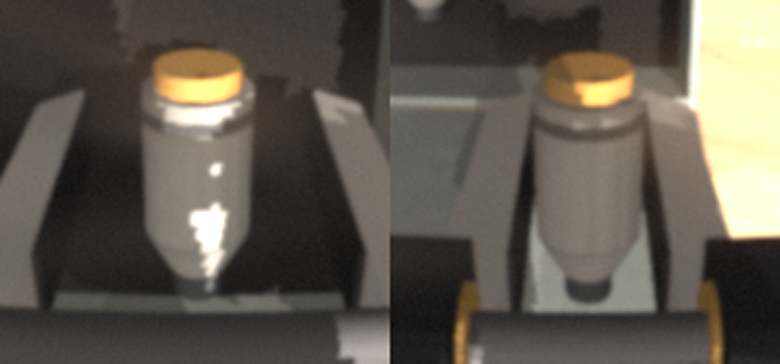

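```bash
python3 - <<'E'
from plan import *
def intool(u,v,xp,name='w16'):
    d=np.load(f'pics/{name}.npz'); x=(u-d['cx'])/d['fx'];y=(v-d['cy'])/d['fy'];r=np.hypot(x,y);s=np.sin(r)/r
    T=d['T_tool_cam']; dr=T[:3,:3]@np.array([x*s,-y*s,-np.cos(r)]); o=T[:3,3]
    return o+dr*(xp-o[0])/dr[0]
C=lambda u,v:(180+(u+.5-390)/2.6-.5,190+(v+.5)/2.6-.5)
print('nose top',intool(*C(589,304),-.0245), 'nose c',intool(*C(589,304),-.0185))
print('rear top',intool(*C(589,70),-.0285), 'rear bottom?',intool(*C(589,53),-.0085),intool(*C(589,53),-.0185))
print('barrel edge rear', intool(*C(535,130),-.0185),intool(*C(642,130),-.0185))
print('barrel edge front', intool(*C(535,235),-.0185),intool(*C(642,235),-.0185))
E
```

```text
nose top [-0.0245      0.00042393  0.03812338] nose c [-0.0185      0.00043386  0.04290316]
rear top [-0.0285      0.00034399 -0.02670421] rear bottom? [-0.0085      0.00036263 -0.02323243] [-0.0185      0.00035122 -0.02685991]
barrel edge rear [-0.0185     -0.01205767 -0.00793336] [-0.0185      0.0125731  -0.00795382]
barrel edge front [-0.0185     -0.01288634  0.02106277] [-0.0185      0.01345453  0.02104126]
```

```bash
python3 - <<'E'
from plan import *
s=plan([([0.5,-0.0,0.20],Rdown(1.0),6),([0.545,-0.11,0.185],Rdown(.132),6)])
s=plan([([0.5598,-0.1515,0.179],Rdown(.132),4)],start=s)
E
```

```text
[[-0.0006, -0.0219, -0.0149, 7.36, 0.01, -0.01], [-0.0005, -0.0236, -0.012, 7.36, 0.01, 0], [-0.0005, -0.025, -0.0089, 7.35, 0.01, -0.01], [-0.0006, -0.0259, -0.0056, 7.36, 0.01, -0.01], [-0.0005, -0.0264, -0.0022, 7.36, 0.01, 0], [-0.0006, -0.0265, 0.0012, 7.36, 0.01, -0.01], [0.0025, -0.0114, 0.0162, 8.29, 0, 0], [0.0025, -0.0089, 0.0177, 8.29, 0, 0], [0.0025, -0.0063, 0.0188, 8.29, 0, 0], [0.0025, -0.0035, 0.0194, 8.28, 0, 0], [0.0025, -0.0006, 0.0198, 8.29, 0, 0], [0.0026, 0.0022, 0.0197, 8.29, 0, 0]]
[[0.0015, 0.0023, 0.0108, 0, 0, 0], [0.0015, 0.0023, 0.0107, 0, 0, 0], [0.0015, 0.0023, 0.0108, 0, 0, 0], [0.0015, 0.0023, 0.0108, 0, 0, 0]]
```

Emit:
step_arm(
  motion=[
    [[-0.0005,-0.0219,-0.0149,7.36,0,0],[-0.0005,-0.0236,-0.012,7.36,0,0],[-0.0005,-0.025,-0.0089,7.36,0,0],[-0.0005,-0.0259,-0.0056,7.36,0,0],[-0.0005,-0.0264,-0.0022,7.36,0,0],[-0.0005,-0.0265,0.0012,7.36,0,0],[0.0025,-0.0114,0.0162,8.29,0,0],[0.0025,-0.0089,0.0177,8.29,0,0],[0.0025,-0.0063,0.0188,8.29,0,0],[0.0025,-0.0035,0.0194,8.29,0,0],[0.0025,-0.0006,0.0198,8.29,0,0],[0.0025,0.0022,0.0197,8.29,0,0]],
  ],
)

```text
time_s: 22.15
ee_pos: [0.5445, -0.1105, 0.1827]
eef_rot: [-2.029, 1.568, 2.81]
force: [1.2, 0.2, -0.8]
grip_width: 0.0249
```

Emit:
step_arm(
  motion=[
    [[0.0015,0.0023,0.0108,0,0,0],[0.0015,0.0023,0.0108,0,0,0],[0.0015,0.0023,0.0108,0,0,0],[0.0015,0.0023,0.0108,0,0,0],[0,0,0,0,0,0],[0,0,0,0,0,0],[0,0,0,0,0,0]],
  ],
)

```text
time_s: 23.02
ee_pos: [0.5596, -0.1515, 0.1785]
eef_rot: [1.472, 1.571, 0.033]
force: [0.2, -0.5, -0.8]
grip_width: 0.0251
```

```bash
python3 - <<'E'
from plan import *
snap('wrist','w17',s=1.5)
show('w17',(170,180,340,340),4,'w17b')
snap('top','t17',(170,80,440,260),2.9)
snap('scene','s17',s=1.5)
o=get_obs();print(o['time_s'],o['ee_pos'],psi(),o['force'],o['grip_width'])
E
```

```text
23.175 [ 0.55968284 -0.15152301  0.17856324] 0.13191656267682267 [-0.25602268 -0.35775247 -0.26265342] 0.025091038878806638
```

View pics/w17.png

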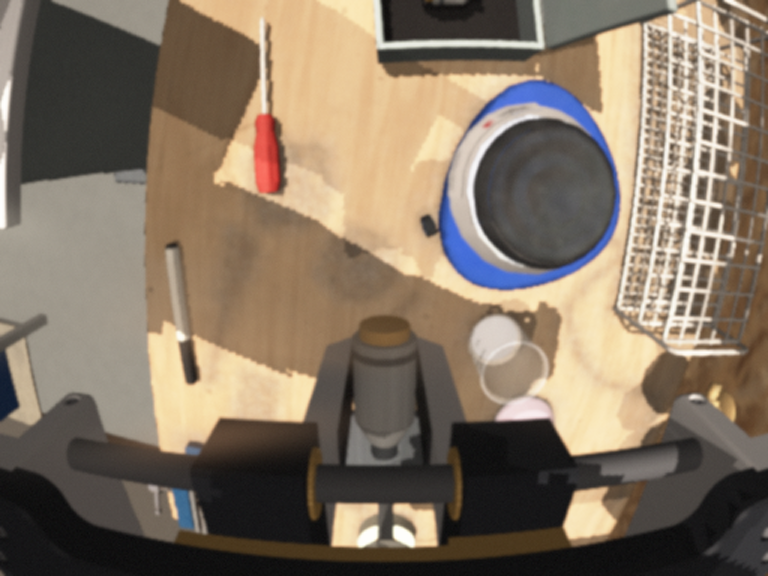

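View pics/t17.png

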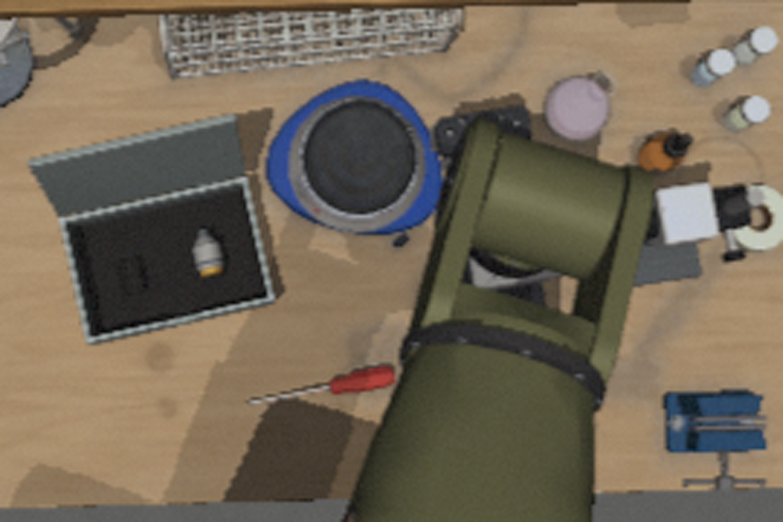

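View pics/s17.png

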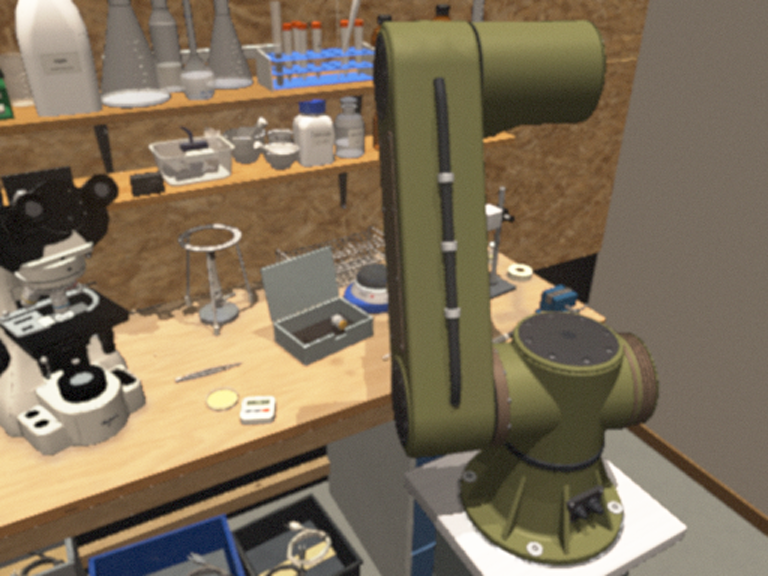

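```bash
python3 - <<'E'
from lens import *
p=np.array([.5754,-.269,.1975]); ax=np.array([np.cos(1.703),np.sin(1.703),0]); h=np.array([-ax[1],ax[0],0]);z=np.array([0,0,1.])
ann('w17',circ(p,1.703,.019)+[p],'w17c',(190,270,330,384),5.5)
box=[p-ax*b+h*w*.023+z*k*.022 for b in (.055,.105) for w in(-1,1) for k in (-1,1)]
post=[p-ax*.09-z*(p[2]-q) for q in (.262,.012)]
ann('s17',box+post,'s17c',(310,110,370,210),6)
ann('t17',box+post,'t17c',(370,120,450,190),8)
E
```

```text
(no output)
```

View pics/w17c.png

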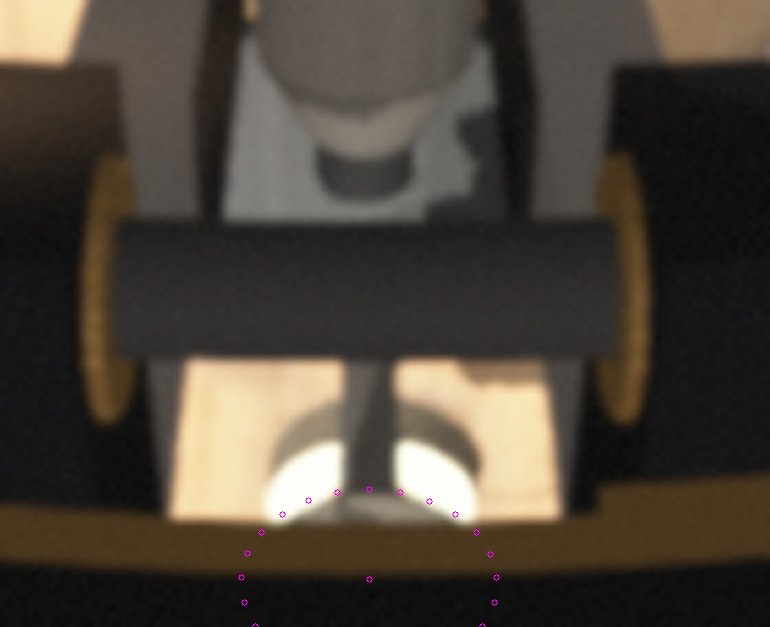

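View pics/s17c.png

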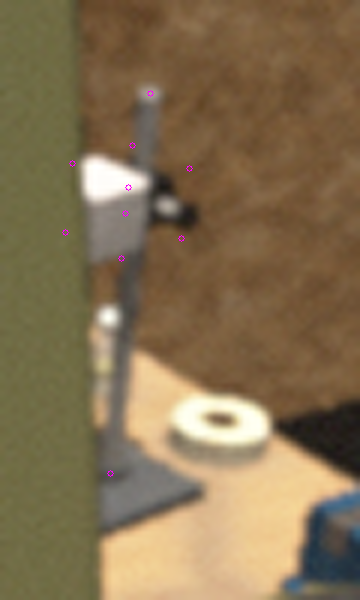

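View pics/t17c.png

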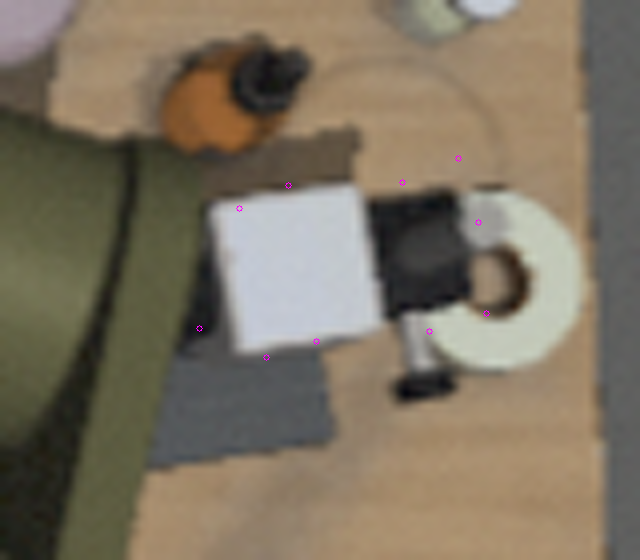

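View pics/w17b.png

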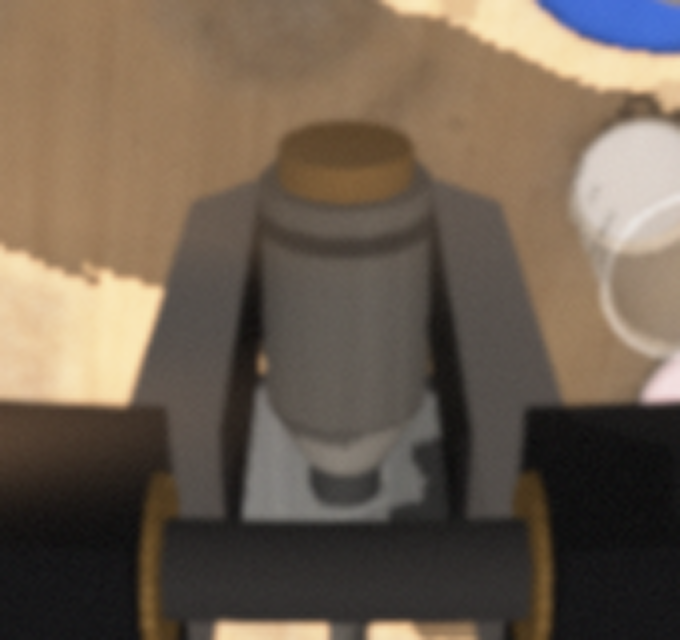

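```bash
python3 - <<'E'
from lens import *
f=lambda u,v:('w17',190+(u+.5)/5.5-.5,270+(v+.5)/5.5-.5)
for v in (400,440,490): print(v,onz(*f(370,v),0.02),ray(*f(370,v)))
T=lambda u,v:('t12',(u+.5)/9-.5+360,(v+.5)/9-.5+130)
print('tape',onz(*T(650,222),.02))
g=lambda u,v:('t17',370+(u+.5)/8-.5,120+(v+.5)/8-.5)
print('tape',onz(*g(497,280),.02))
E
```

```text
400 [ 0.59460682 -0.40784113  0.02      ] (array([ 0.54809633, -0.06722593,  0.35783244]), array([ 0.09649714, -0.70668773, -0.70091423]))
440 [ 0.59692131 -0.42493886  0.02      ] (array([ 0.54809633, -0.06722593,  0.35783244]), array([ 0.09874759, -0.72346751, -0.6832596 ]))
490 [ 0.59999156 -0.44761331  0.02      ] (array([ 0.54809633, -0.06722593,  0.35783244]), array([ 0.10147902, -0.74383216, -0.66061769]))
tape [ 0.6015421 -0.4603216  0.02     ]
tape [ 0.60059793 -0.46002613  0.02      ]
```

```bash
python3 - <<'E'
from lens import *
g=lambda u,v:('t17',370+(u+.5)/8-.5,120+(v+.5)/8-.5)
s=lambda u,v:('s17',310+(u+.5)/6-.5,110+(v+.5)/6-.5)
print(tri(g(382,328),s(150,182)))
p=np.array([.5754,-.269,.1975])
print(proj('s17',p+[0,0,.0]))
E
```

```text
(array([ 0.56350154, -0.34596529,  0.21781393]), [array([-0.2, -0.1]), array([ 0.2, -0. ])])
[314.15170127 148.21111106]
```

```bash
python3 - <<'E'
from station import ticket,get_obs
o=get_obs();print(o['time_s'],abs(o['joint_vel']).max() if hasattr(o['joint_vel'],'max') else o['joint_vel'],o['grip_width'])
print(ticket.hand_in())
E
```

```text
23.175 0.002413162036323942 0.025091038878806638
the job is handed in; nothing more can be done
None
```

I levered the lid up with the screwdriver blade in the notch and laid the screwdriver flat, back at about its original spot. I then took out the longer objective (the one at case y = +38 mm) and handed in at about 23 s. It was still held in front of the inspection camera. The hand-in gave no verdict, so the results below are my own checks.

**Lid:** it leans back about 1.8 rad, from the top camera image and the blade-tip geometry.

**Screwdriver and shorter objective:** the last images show the screwdriver lying flat and released. The shorter objective was where it was before I took the longer one out, and the beaker, felt pen and other small items showed no visible movement.

**Lens position:** three wrist and top camera measurements put the lens centre within about 5 mm of each other. I used (0.575, -0.269, 0.1975). An independent scene and top check of the camera head's top put the axis at 0.196, and the post lined up too.

**Objective pose:**
- The TCP ended within 1 mm of its target, with the tool's turn about vertical on target to within 0.001 rad.
- By my estimate the front face is within a few mm of the view point.
- The grip measures 25.1 mm on the 26 mm barrel, and the arm was at rest.
- Level was judged by eye from wrist images, not measured.

**Apparent mismatch, resolved:** a white ring in the last wrist image sat off my predicted lens outline. It turned out to be the tape roll on the worktop behind the camera.

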